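Spread a circlip onto an axle and hold it at its groove

TASK

First turn the handwheel of the axle fixture clockwise, regrasping as needed, until it stops, so that the groove of the axle stands just clear of the brass washer. Then take the circlip pliers out of their stand by the handles, squeeze them fully so the circlip on their tips is spread, slide the spread circlip straight down over the axle to the level of the groove, and finish while holding it there, still fully spread and upright, without leaning it on the axle or the washer. Leave the screwdriver, the tape roll and the sanding block where they lie.

Things in the scene. Friction and masses are not known exactly. Their poses are not given: they have to be found in the camera images.
- fixture: axle fixture fixed to the bench: grey base plate 96 x 210 x 12 mm, origin at the centre of its underside. In its frame the dark hub with the upright axle stands at y = +55 mm, the handwheel at y = -70 mm. A brass washer, 50 mm across, lies on the hub round the axle, its top 73 mm above the bench.
- handwheel (a joint): angle of the handwheel, rad, growing clockwise seen from above, from 0 to a hard stop at 2.5; starts between 0 and 0.4; stiff (about 0.2 N m), stays where it is left. Every radian raises the axle 5 mm; at the stop the lower edge of the groove is 1 mm above the washer.
- wheel_grip (a point): centre of the round fluted steel handwheel at half height of its rim, 79 mm above the bench. The wheel is 57 mm across, its rim 14 mm high, its axis vertical, free all round above the 36 mm wide column; its top is flat. Grip it across the rim from above.
- groove (a point): centre of the axle's groove on the vertical axis of the axle; it rises with the axle. The groove is 5 mm high and 31 mm across. The steel axle is 37 mm across, its top rim coned down to 27 mm over the last 7 mm. With the wheel at its stop the groove centre is 76.5 mm above the bench.
- axle_top (a point): centre of the axle's flat top, 23.5 mm above the groove centre (100 mm above the bench with the wheel at its stop).
- pliers: circlip pliers (0.26 kg) upright, tips down. Origin: centre of the circlip's opening when spread, at half its thickness; z up along the pliers; y is the line along which the handles close. The pliers' own plane is x = -26 mm: tips at z = 0, pivot with dark cross bar 76 mm along y, 14 mm thick, at z = 48 to 62 mm, handles z = 73 to 120 mm. In the stand the origin is 25 mm above the bench.
- pliers_grip (a point): point midway between the two black handles where they are to be squeezed, at x = -26, y = 0, z = +100 mm of the pliers. There the handles measure 49 mm over their outsides at rest (58 mm at their upper ends) and 30 mm fully squeezed, 14 mm wide along x, and free space lies all round them.
- handle_l (a joint): angle by which each handle is squeezed, rad: 0 at rest, 0.214 at the stop, where the circlip is fully spread and the outer faces of the handles are parallel. Sprung: about 14 N at the grip holds them at the stop; they spring back when let go.
- stand: pale wooden stand fixed to the bench, base 90 x 112 x 10 mm, with two posts 73 mm high on which the ends of the pliers' cross bar rest, one at either side in y, between lips 9 mm higher (a lip along the whole side away from the circlip). Origin under the pliers' plane, midway between the posts; same yaw as the pliers. The pliers lift straight up out of it.
- screwdriver: screwdriver, 189 mm long, 24 mm thick handle, lying loose in front; leave it alone. Origin under its middle.
- tape_1: roll of tape, about 103 mm across, 25 mm high, lying loose; leave it alone. Origin under its middle.
- sanding_block: brown sanding block, 62 x 111 x 32 mm, lying loose at the back; leave it alone. Origin under its middle.
- ring_centre (a point): same point as the pliers' origin. The steel circlip, 3 mm thick, 45 mm across, sits on the pliers' tips with its plane level, opens towards the pliers and cannot come off. At rest it is too small for the axle; fully spread it clears the axle by about 3 mm all round when this point is on the axle's axis.

How it is judged:
On the way, in this order (a step that is already met when the one before it is completed fails the run):
1. the handwheel is turned to its stop (above 2.3 rad) while the pliers still stand in their stand (value of joint handwheel above 2.3 rad and distance of pliers from where it was at the start of the episode below 0.02 m), for 0.2 s.
2. the pliers are lifted out of the stand by the fingers (height (world z) of pliers above 0.06 m and contact force between the fingers and pliers above 3 N and contact force between pliers and stand below 0.2 N), for 0.1 s.
3. the circlip is held fully spread above the axle (value of joint handle_l above 0.18 rad and horizontal distance between pliers and axle_top below 0.012 m and z of pliers in the frame of axle_top above 0.001 m), for 0.05 s.
At the end, for the whole second after the job is handed in: Handwheel above 2.3 rad; fingers hold the pliers squeezed (handles above 0.18 rad), upright within 0.12 rad, still; the circlip's centre is within 4.5 mm of the axle's axis and 3.2 mm of the groove's height, pressing on axle and washer with under 12 N (value of joint handwheel above 2.3 rad and value of joint handle_l above 0.18 rad and horizontal distance between pliers and groove below 0.0045 m and z of pliers in the frame of groove between -0.0032 and 0.0032 m and angle between pliers's own z axis and vertical below 0.12 rad and linear speed of pliers below 0.02 m/s and contact force between the fingers and pliers above 3 N and contact force between pliers and fixture below 12 N and contact force between pliers and stand below 0.2 N); the arm keeps its last pose, push and grip.
It fails at once if the screwdriver, the tape roll or the sanding block is moved more than 30 mm (distance of any of screwdriver, tape_1, sanding_block from where it was at the start of the episode above 0.03 m).
It also fails if it takes over 61 s, if anything falls off the work surface, if the arm or the gripper's body presses on something with over 40 N, if the wrist force passes 120 N, or if a joint passes its speed limit or range.

ROBOT

A 6-joint arm with a two-finger parallel gripper is mounted at the origin on a cart in front of the work surface, level with it; the furniture and walls round the work are solid. World frame = base frame: x ahead of the robot, y to its left, z up, the work surface at z = 0. Lengths are in m, angles in rad, forces in N, time in s.
With the tool pointing down it reaches from about 0.3 to 0.875 m from the base axis. Payload 6.4 kg.
Tool frame: the origin (TCP) lies at the very end of the fingers, on their centre line; the grasp point (between the pads) lies 19 mm behind it (ctrl.grip_point_offset is the z of the grasp point in the tool frame, in m); z points along the fingers, y is the direction in which the jaws open and shut (so a half turn about z gives the same grasp; the last joint's range is limited). The gripper opens to 85 mm and grips with 20 to 120 N. Pads are 22 mm wide; open, the fingers measure 114 mm over their backs; the gripper's body (76 mm by 85 mm) begins 54 mm behind the grasp point. The pads swing forward as they close: fully open they stand 13 mm farther back than shut.
Start: joints at [1.135, 0.181, 1.607, -0, 1.354, -0.206], TCP at [0.131, 0.56, 0.231] pointing down, gripper open.
Joint ranges: [-2.99, 2.99], [-0.89, 2.07], [0.3, 2.58], [-1.14, 4.28], [0, 2.63], [-3.12, 3.12]. Speed limits (rad/s): [2.57, 2.57, 3.01, 3.14, 3.14, 3.14].

INTERFACE

Orientations are given as a unit quaternion [w, x, y, z].
In Python, from bench import status, cams, ctrl gives the robot as it stands.
- The arm moves only by the shell command python3 -m handwheel 'ROWS'. ROWS is JSON, a list of rows, each an object with "grip": the finger opening in cm, from 0 to 8.54; "linear": the shift along the tool's x, y, z in cm, a list of three; "rotation": the turn, a rotation vector about the tool's x, y, z in degrees, a list of three. A call has 1 to 12 rows; each row is the pose to reach, as a shift and turn from the pose commanded when the call began, along the tool's axes at that moment; what a row does not reach only later rows make up. A row lasts 1/12 s, in which the tool goes at most 41.7 mm and 7.16 degrees, less where a joint would pass 70% of its speed; a pose out of reach is approached as far as the arm can. A call with a gripper value outside its range is refused whole. The fingers move at their own pace and stop on an object; the grip force is fixed at half the most. Time passes only in rows, so rows that repeat a pose let the fingers close. It gives the time, the measured TCP pose, the force and the opening at its end, in the units of the state.
- status.get_obs(): the state, without advancing time (a new reading comes with each control period).
- cams.camera(name): name is "scene" or "top" or "wrist"; returns the picture (384x512x3 uint8, red, green, blue); there is no depth.
- cams.camera_info(name): a dict with "fovy" (degrees; the focal length in pixels is half the picture's height over the tangent of half this angle, whatever the lens; pixels are square), "cx", "cy" (the principal point, pixels), "k1" (the pictures are not rectified: a ray, as slopes to the right and down, at radius r is drawn at 1 + k1 r^2 times it, then the intrinsics apply), "world_from_camera" (4x4, takes a point from camera to world coordinates); the wrist camera has in their place "mount" (4x4, takes a point from camera to tool coordinates, whose origin is the TCP and whose axes are the flange's). Camera axes: x right, y down, z forward; pixel columns grow to the right and rows downward; lengths in m; the calibration is good to about 2 mm. A picture is of the moment at which its call begins: read the wrist's pose just before it. camera_info takes no time and is no camera call.
- ctrl.hand_in(): hands the job in, once; it reports no verdict.
The state is a dict: "time_s": time; "q": joint angles; "dq": joint speeds; "joint_efforts": joint torques, N m; "eef_pos": TCP position; "eef_rot": TCP orientation; "wrist_force": force on the tool from outside, world axes, zero at the start; "torque": the same for the moment, N m; "opening": opening from 0.0 (shut) to 1.0 (fully open).
Only numpy, scipy, OpenCV 4.12 (cv2) and the standard library are available. Lean on these libraries where they do the work, as an engineer would, in place of code of your own. Each camera call takes 0.05 s, during which the arm holds its last target.

## Working session

There is one attempt and no reset: what is moved stays moved. The work goes in short steps, Python scripts to look and compute and a shell command to move; the robot and the scene stay as the last step left them, time stands still between calls to the robot, and variables do not carry over. Pictures are saved under pics/ and viewed, and the job is handed in when it is done.

```bash
ls; mkdir -p pics
python3 - <<'E'
from bench import status,cams,ctrl
import cv2
o=status.get_obs();print(o, ctrl.grip_point_offset)
for n in ("scene","top","wrist"):
    cv2.imwrite(f"pics/{n}0.png",cams.camera(n)[:,:,::-1])
    print(n,cams.camera_info(n))
E
```

```text
pics
{'time_s': 0.0, 'q': array([ 1.13468101e+00,  1.81531057e-01,  1.60798079e+00,  2.45163439e-06,
        1.35381472e+00, -2.06308319e-01]), 'dq': array([-0.00086371, -0.00022874, -0.00043222,  0.00146959,  0.00057046,
        0.00101988]), 'joint_efforts': array([-4.12118179e-04, -4.44865251e+01, -3.51334226e+01, -1.79168856e-04,
        9.04074346e-03, -1.82702058e-05]), 'eef_pos': array([0.13073173, 0.55938414, 0.23040293]), 'eef_rot': array([-2.74847798e-04,  1.14651046e-01,  9.93405449e-01, -8.22235609e-04]), 'wrist_force': array([-0.13580452,  0.02957973,  0.17915123]), 'torque': array([-0.04597973, -0.02886895, -0.04717775]), 'opening': 0.9981573514461184} -0.0187
scene {'fovy': 57.89683960044182, 'cx': 260.16956225551917, 'cy': 192.2853645722258, 'k1': -0.009768419201005003, 'world_from_camera': array([[-0.76510275, -0.48794938,  0.42014662,  0.22483006],
       [-0.64378574,  0.56695393, -0.51390969,  0.52065716],
       [ 0.01255814, -0.66367812, -0.74791286,  0.75216088],
       [ 0.        ,  0.        ,  0.        ,  1.        ]])}
top {'fovy': 44.20887118350438, 'cx': 265.7761476526429, 'cy': 190.57304056096288, 'k1': -0.1913969338425822, 'world_from_camera': array([[ 0.00169859, -0.9946175 ,  0.10360089,  0.49966616],
       [-0.99924296,  0.00233845,  0.03883335,  0.04085358],
       [-0.03886659, -0.10358843, -0.99386057,  1.02223174],
       [ 0.        ,  0.        ,  0.        ,  1.        ]])}
wrist {'fovy': 67.32855327277576, 'cx': 254.33667232358252, 'cy': 190.67709444915585, 'k1': 0.024905315961262258, 'mount': array([[-7.61738053e-05, -9.47185072e-01, -3.20687438e-01,
         8.38132189e-02],
       [ 9.99999495e-01,  2.49121184e-04, -9.73339134e-04,
         2.02455776e-04],
       [ 1.00182233e-03, -3.20687350e-01,  9.47184575e-01,
        -1.43203602e-01],
       [ 0.00000000e+00,  0.00000000e+00,  0.00000000e+00,
         1.00000000e+00]])}
```

View pics/scene0.png

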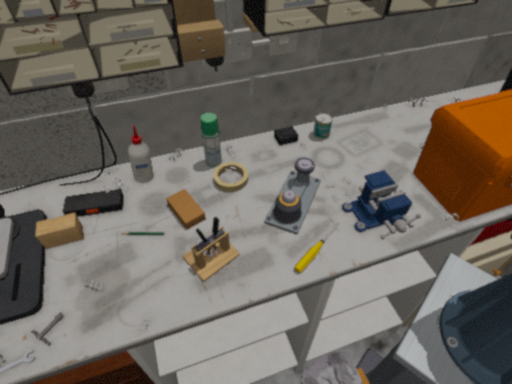

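View pics/top0.png

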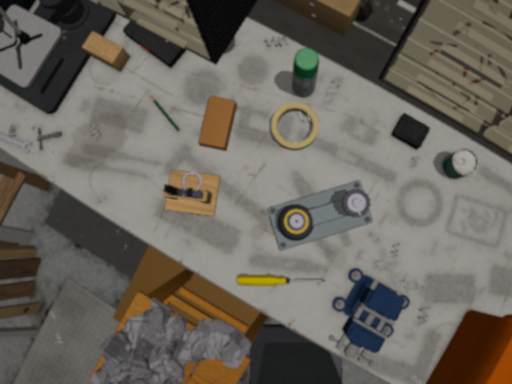

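View pics/wrist0.png

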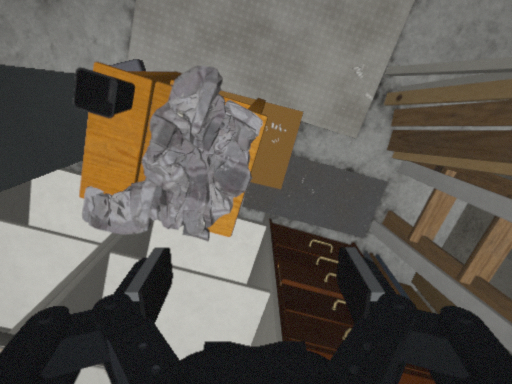

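The top view shows the axle at about (295,221), the handwheel at (355,203), the stand with pliers at (190,190), the tape at (294,126) and the screwdriver at (275,281). I'll zoom in next.

```bash
cat > h.py <<'E'
import numpy as np, cv2
from bench import status,cams,ctrl
from scipy.spatial.transform import Rotation as R
def K(ci):
    f=192/np.tan(np.radians(ci['fovy'])/2); return f,ci['cx'],ci['cy'],ci['k1']
def T_cam(name,obs=None):
    ci=cams.camera_info(name)
    if name!='wrist': return ci['world_from_camera']
    T=np.eye(4);w,x,y,z=obs['eef_rot'];T[:3,:3]=R.from_quat([x,y,z,w]).as_matrix();T[:3,3]=obs['eef_pos']
    return T@ci['mount']
def ray(name,uv,obs=None):
    f,cx,cy,k1=K(cams.camera_info(name));T=T_cam(name,obs)
    d=np.array([(uv[0]-cx)/f,(uv[1]-cy)/f]);s=d.copy()
    for _ in range(30): s=d/(1+k1*(s@s))
    return T[:3,3],T[:3,:3]@np.array([s[0],s[1],1])
def plane(name,uv,z,obs=None):
    o,d=ray(name,uv,obs);return o+d*(z-o[2])/d[2]
def proj(name,p,obs=None):
    f,cx,cy,k1=K(cams.camera_info(name));T=T_cam(name,obs)
    c=np.linalg.inv(T)@np.r_[p,1];s=c[:2]/c[2];s=s*(1+k1*(s@s));return s*f+[cx,cy]
def zoom(src,u0,v0,u1,v1,k,dst):
    im=cv2.imread(src)[v0:v1,u0:u1];cv2.imwrite(dst,cv2.resize(im,None,fx=k,fy=k,interpolation=cv2.INTER_CUBIC))
def tri(a,b):
    (o1,d1),(o2,d2)=a,b
    A=np.c_[d1,-d2];s=np.linalg.lstsq(A,o2-o1,rcond=None)[0]
    p,q=o1+s[0]*d1,o2+s[1]*d2;return (p+q)/2,np.linalg.norm(p-q)
E
python3 - <<'E'
from h import *
zoom('pics/top0.png',155,160,230,225,10,'pics/tz1.png')
zoom('pics/top0.png',260,170,380,260,6,'pics/tz2.png')
print(plane('top',(355,203),.086),plane('top',(295,221),.08),plane('top',(190,190),.1))
E
```

```text
[ 0.5720217 -0.0999936  0.086    ] [0.53686022 0.01935625 0.08      ] [0.59729831 0.22745499 0.1       ]
```

View pics/tz1.png

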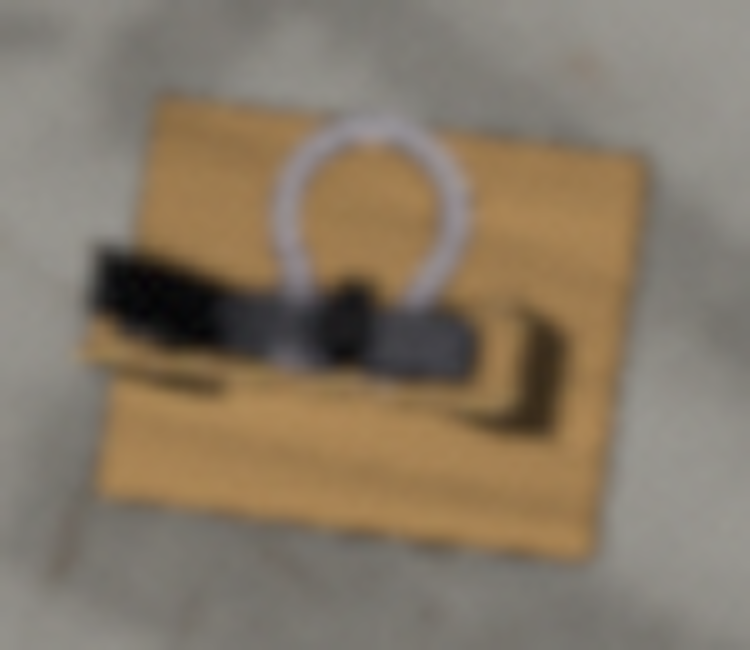

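View pics/tz2.png

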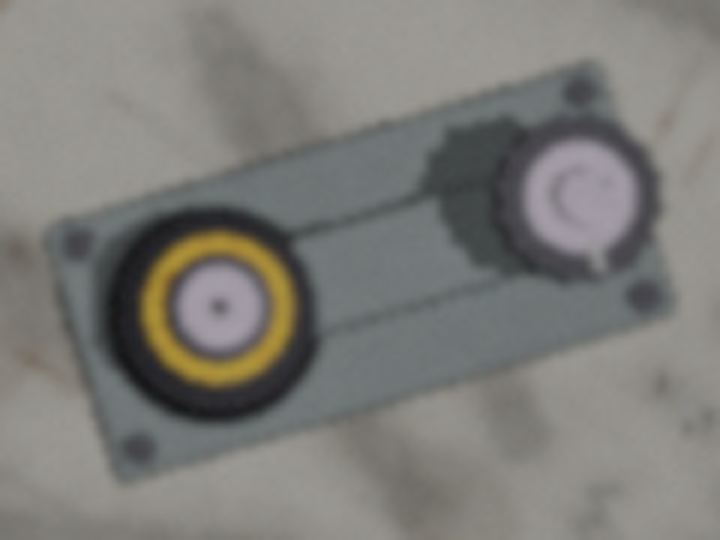

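The zoom gives the wheel top centre at about (356.3,202.8) and the axle top at about (296.5,221.2). The circlip side of the stand points up in the image, which is +x.

Run:
```python
from h import *
w=plane('top',(260+578/6,170+197/6),.086);a=plane('top',(260+219/6,170+307/6),.089);wa=plane('top',(260+220/6,170+307/6),.073)
print('wheel',w,'axle',a,wa,np.linalg.norm((a-w)[:2]),np.degrees(np.arctan2(*(a-w)[1::-1])))
c=[plane('top',(260+x/6,170+y/6),.012) for x,y in [(45,228),(595,60),(675,305),(120,480)]]
c=np.array(c);m=c.mean(0);d=c[0]+c[3]-c[1]-c[2];yaw=np.arctan2(d[1],d[0]);print('plate',m,np.degrees(yaw),[np.linalg.norm(c[i]-c[(i+1)%4]) for i in range(4)])
u=np.array([np.cos(yaw),np.sin(yaw)]);print('axle',m[:2]+.055*u,'wheel',m[:2]-.07*u)
c=np.array([plane('top',(155+x/10,160+y/10),.010) for x,y in [(155,95),(645,155),(590,560),(100,495)]])
m=c.mean(0);d=c[0]+c[3]-c[1]-c[2];yaw=np.arctan2(d[1],d[0]);print('stand centre',m,np.degrees(yaw),[np.linalg.norm(c[i]-c[(i+1)%4]) for i in range(4)])
zoom('pics/scene0.png',170,205,250,285,9,'pics/sz1.png')
zoom('pics/scene0.png',255,150,335,240,8,'pics/sz2.png')
o=status.get_obs();x,y=R.from_quat(np.roll(o['eef_rot'],-1)).as_matrix()[:,:2].T;print('toolx',x,'tooly',y)
```

```text
wheel [ 0.57234502 -0.10266793  0.086     ] axle [0.53617215 0.01660626 0.089     ] [0.53679755 0.01585643 0.073     ] 0.12463871493132071 106.87123528705996
plate [ 0.55300055 -0.03575165  0.012     ] 107.06038146663528 [np.float64(0.2065252111063244), np.float64(0.09221671540571663), np.float64(0.20751281104057767), np.float64(0.09349635173678932)]
axle [0.53686468 0.01682814] wheel [ 0.5735371  -0.10267138]
stand centre [0.60127346 0.24102758 0.01      ] 82.7213018407476 [np.float64(0.1099989312595801), np.float64(0.08876851474559713), np.float64(0.10931909529859091), np.float64(0.08874229650115391)]
toolx [-9.73729812e-01  2.27706342e-01  2.73239533e-04] tooly [ 0.22770578  0.97372904 -0.00135746]
```

View pics/sz1.png

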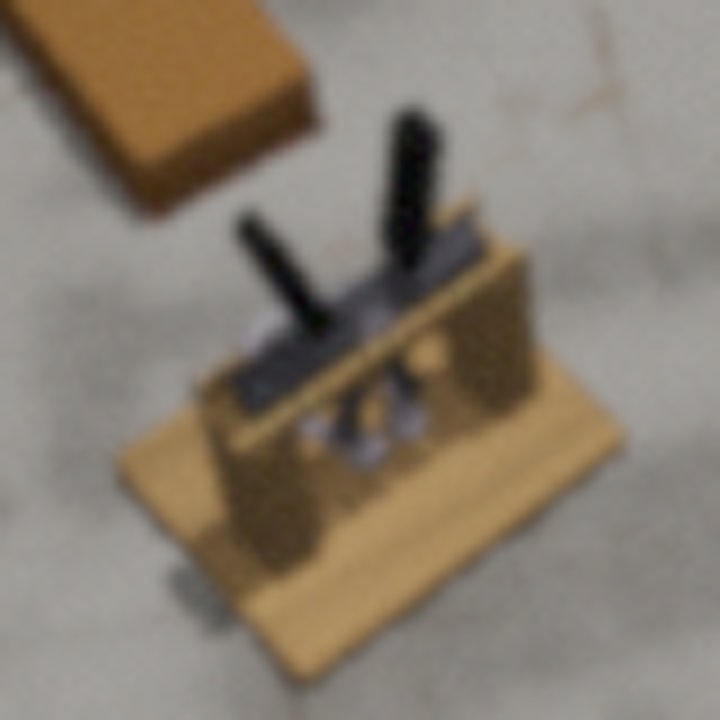

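```bash
r='{"grip":8.5,"linear":[-58.1,-54.4,5],"rotation":[0,0,0]}'; python3 -m handwheel '[{"grip":8.5,"linear":[-58.1,-54.4,5],"rotation":[0,0,0]},{"grip":8.5,"linear":[-58.1,-54.4,5],"rotation":[0,0,0]},{"grip":8.5,"linear":[-58.1,-54.4,5],"rotation":[0,0,0]},{"grip":8.5,"linear":[-58.1,-54.4,5],"rotation":[0,0,0]},{"grip":8.5,"linear":[-58.1,-54.4,5],"rotation":[0,0,0]},{"grip":8.5,"linear":[-58.1,-54.4,5],"rotation":[0,0,0]},{"grip":8.5,"linear":[-58.1,-54.4,5],"rotation":[0,0,0]},{"grip":8.5,"linear":[-58.1,-54.4,5],"rotation":[0,0,0]},{"grip":8.5,"linear":[-58.1,-54.4,5],"rotation":[0,0,0]},{"grip":8.5,"linear":[-58.1,-54.4,5],"rotation":[0,0,0]},{"grip":8.5,"linear":[-58.1,-54.4,5],"rotation":[0,0,0]},{"grip":8.5,"linear":[-58.1,-54.4,5],"rotation":[0,0,0]}]'
cat > d.py <<'E'
# prints shift (cm, tool axes) and cw turn needed to bring TCP to x y z [yaw of tool y in deg]
import sys;from h import *
o=status.get_obs();M=R.from_quat(np.roll(o['eef_rot'],-1)).as_matrix()
p=np.array(list(map(float,sys.argv[1:4])))
print('pos',o['eef_pos'].round(4),'t',o['time_s'],'q6',o['q'][5].round(3),'F',o['wrist_force'].round(1),'open',o['opening'])
print('shift cm',(M.T@(p-o['eef_pos'])*100).round(2),'yaw y',np.degrees(np.arctan2(M[1,1],M[0,1])).round(2),'tilt',np.degrees(np.arccos(-M[2,2])).round(2))
E
python3 d.py .573 -.1027 .16
```

```text
time_s: 1.15
eef_pos: [0.4085, 0.1429, 0.1999]
eef_rot: [0.0, 0.115, 0.993, 0.0]
wrist_force: [0.7, 1.0, 0.3]
opening: 0.993
pos [0.4085 0.1429 0.1999] t 1.15 q6 -1.28 F [0.7 1.  0.3] open 0.9930707698208975
shift cm [-21.61 -20.17   4.  ] yaw y 76.83 tilt 0.03
```

```bash
python3 -m handwheel '[{"grip":8.5,"linear":[-21.6,-20.2,4],"rotation":[0,0,0]},{"grip":8.5,"linear":[-21.6,-20.2,4],"rotation":[0,0,0]},{"grip":8.5,"linear":[-21.6,-20.2,4],"rotation":[0,0,0]},{"grip":8.5,"linear":[-21.6,-20.2,4],"rotation":[0,0,0]},{"grip":8.5,"linear":[-21.6,-20.2,4],"rotation":[0,0,0]},{"grip":8.5,"linear":[-21.6,-20.2,4],"rotation":[0,0,0]},{"grip":8.5,"linear":[-21.6,-20.2,4],"rotation":[0,0,0]},{"grip":8.5,"linear":[-21.6,-20.2,4],"rotation":[0,0,0]},{"grip":8.5,"linear":[-21.6,-20.2,4],"rotation":[0,0,0]}]'
python3 - <<'E'
from h import *
o=status.get_obs();im=cams.camera('wrist');cv2.imwrite('pics/w1.png',im[:,:,::-1])
print(proj('wrist',[.573,-.1027,.086],o),proj('wrist',[.5366,.0167,.089],o),o['q'])
E
python3 d.py .573 -.1027 .0603
```

```text
time_s: 1.9
eef_pos: [0.5726, -0.1035, 0.1587]
eef_rot: [-0.001, 0.116, 0.993, 0.0]
wrist_force: [-0.4, 1.4, 0.0]
opening: 0.996
[255.39895245 203.65155154] [405.74773786 123.30682234] [-3.82496444e-01  2.70459020e-01  1.65320346e+00 -2.14969040e-04
  1.21938601e+00 -1.71989867e+00]
pos [ 0.5718 -0.1016  0.1589] t 1.95 q6 -1.719 F [-0.5  1.1  0.3] open 0.9927882875724031
shift cm [-0.16 -0.09  9.86] yaw y 76.72 tilt 0.13
```

View pics/w1.png

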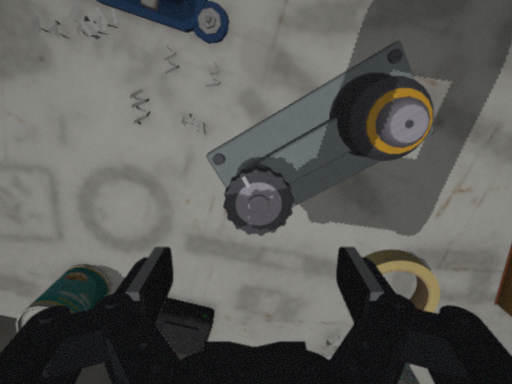

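The wrist view shows the wheel outline centred near (259,200) and the axle top near (408,123.5).

Run:
```python
from h import *
o=status.get_obs();im=cams.camera('wrist');cv2.imwrite('pics/w2.png',im[:,:,::-1])
zoom('pics/w2.png',215,75,445,245,3,'pics/w2z.png')
print(o['eef_pos'],plane('wrist',(259,200),.079,o),plane('wrist',(408,123.5),.089,o))
```

```text
[ 0.5717874  -0.10158951  0.15894764] [ 0.57238297 -0.09775237  0.079     ] [0.53611818 0.02026476 0.089     ]
```

View pics/w2z.png

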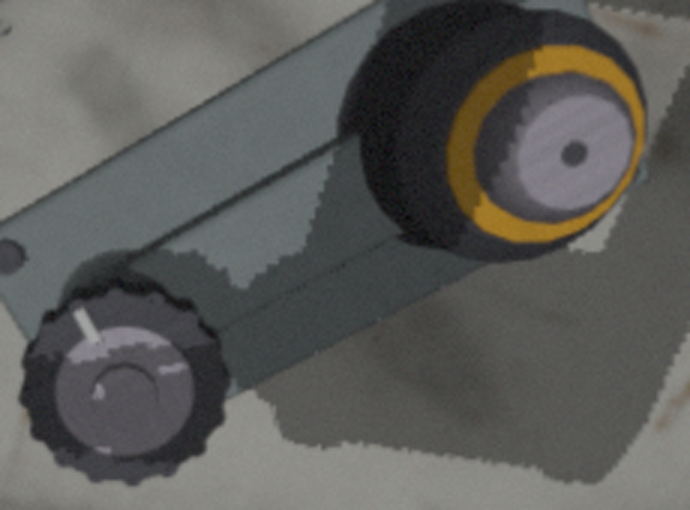

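```bash
python3 d.py .5727 -.101 .0603; python3 -m handwheel '[{"grip":8.5,"linear":[-0.1,0.1,3],"rotation":[0,0,0]},{"grip":8.5,"linear":[-0.1,0.1,6],"rotation":[0,0,0]},{"grip":8.5,"linear":[-0.1,0.1,8],"rotation":[0,0,0]},{"grip":8.5,"linear":[-0.1,0.1,9.4],"rotation":[0,0,0]},{"grip":8.5,"linear":[-0.1,0.1,9.8],"rotation":[0,0,0]},{"grip":8.5,"linear":[-0.1,0.1,9.8],"rotation":[0,0,0]}]'; python3 d.py .5727 -.101 .0603
python3 -m handwheel '[{"grip":6.4,"linear":[0,0,0],"rotation":[0,0,0]},{"grip":6.1,"linear":[0,0,0],"rotation":[0,0,0]},{"grip":5.9,"linear":[0,0,0],"rotation":[0,0,0]},{"grip":5.8,"linear":[0,0,0],"rotation":[0,0,0]}]'
python3 - <<'E'
from h import *
cv2.imwrite('pics/w3.png',cams.camera('wrist')[:,:,::-1])
E
```

```text
pos [ 0.5715 -0.1004  0.1593] t 2.0 q6 -1.719 F [0.9 0.8 0.8] open 0.994549290426152
shift cm [-0.15 -0.03  9.9 ] yaw y 76.81 tilt 0.12
time_s: 2.5
eef_pos: [0.5721, -0.0984, 0.0612]
eef_rot: [-0.001, 0.114, 0.994, 0.0]
wrist_force: [0.3, -0.8, -0.3]
opening: 0.996
pos [ 0.5721 -0.0984  0.0612] t 2.5 q6 -1.718 F [ 0.3 -0.8 -0.3] open 0.9958308206086445
shift cm [-0.12 -0.24  0.09] yaw y 76.94 tilt 0.15
time_s: 2.83
eef_pos: [0.5742, -0.1005, 0.0632]
eef_rot: [0.001, 0.115, 0.993, -0.0]
wrist_force: [0.8, -0.3, -0.1]
opening: 0.683
```

View pics/w3.png

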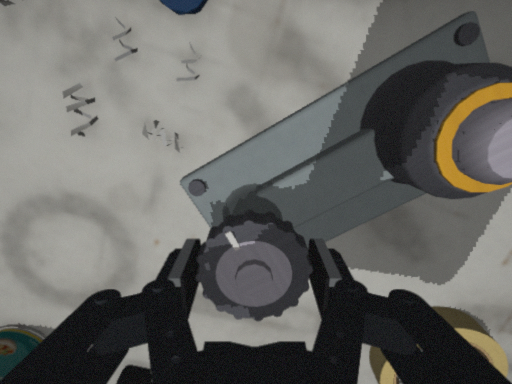

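The wheel sits between the pads, with its centre at about u=256. The gaps are even, so I'll close.

```bash
python3 -m handwheel '[{"grip":5.0,"linear":[0,0,0],"rotation":[0,0,0]},{"grip":5.0,"linear":[0,0,0],"rotation":[0,0,0]},{"grip":5.0,"linear":[0,0,0],"rotation":[0,0,0]},{"grip":5.0,"linear":[0,0,0],"rotation":[0,0,0]}]'
python3 - <<'E'
from h import *
for i in range(6):
    o=status.get_obs();im=cams.camera('wrist');print(o['eef_pos'].round(4),o['wrist_force'].round(1),o['torque'].round(2),o['opening'])
E
```

```text
time_s: 3.22
eef_pos: [0.5739, -0.1008, 0.0633]
eef_rot: [0.0, 0.115, 0.993, -0.0]
wrist_force: [-1.7, -0.2, 7.6]
opening: 0.617
[ 0.5739 -0.1008  0.0633] [-1.7 -0.2  7.6] [-0.12  0.51  0.06] 0.6168570248826363
[ 0.5739 -0.1008  0.0633] [-2.7  0.9  7.4] [-0.15  0.49  0.07] 0.6213761763666892
[ 0.5739 -0.1008  0.0633] [-2.6 -0.7  6.6] [-0.12  0.43  0.03] 0.6159762202401956
[ 0.5739 -0.1008  0.0633] [-3.4 -0.5  7.1] [-0.16  0.51  0.03] 0.6233532175212976
[ 0.5739 -0.1009  0.0633] [-2.8  0.6  7.1] [-0.11  0.53  0.03] 0.6188383131334431
[ 0.5739 -0.1008  0.0633] [-2.4  0.8  6.1] [-0.15  0.46  0.01] 0.6208639097488344
```

```bash
python3 -m handwheel '[{"grip":5.0,"linear":[0,0,0],"rotation":[0,0,6]},{"grip":5.0,"linear":[0,0,0],"rotation":[0,0,12]},{"grip":5.0,"linear":[0,0,0],"rotation":[0,0,18]},{"grip":5.0,"linear":[0,0,0],"rotation":[0,0,24]},{"grip":5.0,"linear":[0,0,0],"rotation":[0,0,30]},{"grip":5.0,"linear":[0,0,0],"rotation":[0,0,36]},{"grip":5.0,"linear":[0,0,0],"rotation":[0,0,42]},{"grip":5.0,"linear":[0,0,0],"rotation":[0,0,48]},{"grip":5.0,"linear":[0,0,0],"rotation":[0,0,54]},{"grip":5.0,"linear":[0,0,0],"rotation":[0,0,60]},{"grip":5.0,"linear":[0,0,0],"rotation":[0,0,66]},{"grip":5.0,"linear":[0,0,0],"rotation":[0,0,72]}]'; python3 d.py .5739 -.1008 .0633;  python3 - <<'E'
from h import *
o=status.get_obs();print(o['torque'])
cv2.imwrite('pics/w4.png',cams.camera('wrist')[:,:,::-1])
E
```

```text
time_s: 4.52
eef_pos: [0.5747, -0.1001, 0.0633]
eef_rot: [0.001, 0.678, 0.735, 0.001]
wrist_force: [2.6, 2.9, 4.7]
opening: 0.624
pos [ 0.5747 -0.1001  0.0633] t 4.5167 q6 -0.456 F [2.6 2.9 4.7] open 0.624296800851569
shift cm [-0.06 -0.09 -0.  ] yaw y 4.56 tilt 0.15
[0.42364865 0.0776824  0.26026114]
```

View pics/w4.png

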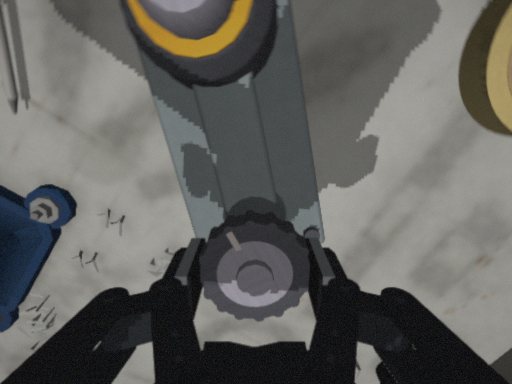

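The notch stays at (234,240), so the wheel is turning with the jaws. I'll continue.

```bash
python3 -m handwheel '[{"grip":5.0,"linear":[0,0,0],"rotation":[0,0,6]},{"grip":5.0,"linear":[0,0,0],"rotation":[0,0,12]},{"grip":5.0,"linear":[0,0,0],"rotation":[0,0,18]},{"grip":5.0,"linear":[0,0,0],"rotation":[0,0,24]},{"grip":5.0,"linear":[0,0,0],"rotation":[0,0,30]},{"grip":5.0,"linear":[0,0,0],"rotation":[0,0,36]},{"grip":5.0,"linear":[0,0,0],"rotation":[0,0,42]},{"grip":5.0,"linear":[0,0,0],"rotation":[0,0,47]}]'; python3 d.py .5739 -.1008 .0633;  python3 -c "
from h import *
print(status.get_obs()['torque'])"
python3 -m handwheel '[{"grip":5.0,"linear":[0,0,0],"rotation":[0,0,4]},{"grip":5.0,"linear":[0,0,0],"rotation":[0,0,8]},{"grip":5.0,"linear":[0,0,0],"rotation":[0,0,12]}]'; python3 d.py .5739 -.1008 .0633;  python3 -c "
from h import *
print(status.get_obs()['torque'])"
```

```text
time_s: 5.23
eef_pos: [0.5755, -0.1003, 0.0633]
eef_rot: [0.001, 0.915, 0.404, 0.002]
wrist_force: [5.4, 2.3, 2.1]
opening: 0.623
pos [ 0.5755 -0.1003  0.0633] t 5.2333 q6 0.362 F [5.4 2.3 2.1] open 0.6233102540306864
shift cm [-0.14 -0.08 -0.  ] yaw y -42.34 tilt 0.25
[ 0.64649859 -0.47680451  0.23620289]
time_s: 5.48
eef_pos: [0.5756, -0.1005, 0.0633]
eef_rot: [0.001, 0.952, 0.307, 0.002]
wrist_force: [6.2, 1.8, 3.2]
opening: 0.623
pos [ 0.5756 -0.1005  0.0633] t 5.4833 q6 0.569 F [6.2 1.8 3.2] open 0.6233097873165737
shift cm [-0.16 -0.08  0.  ] yaw y -54.24 tilt 0.27
[ 0.56497677 -0.58196644  0.26968033]
```

```bash
python3 -m handwheel '[{"grip":5.0,"linear":[0,0,0],"rotation":[0,0,4]},{"grip":5.0,"linear":[0,0,0],"rotation":[0,0,8]},{"grip":5.0,"linear":[0,0,0],"rotation":[0,0,8]}]'; python3 d.py .5739 -.1008 .0633;  python3 -c "
from h import *
print(status.get_obs()['torque'])"
python3 -m handwheel '[{"grip":5.0,"linear":[0,0,0],"rotation":[0,0,4]},{"grip":5.0,"linear":[0,0,0],"rotation":[0,0,6]},{"grip":5.0,"linear":[0,0,0],"rotation":[0,0,6]}]'; python3 d.py .5739 -.1008 .0633;  python3 -c "
from h import *
print(status.get_obs()['torque'])
cv2.imwrite('pics/w5.png',cams.camera('wrist')[:,:,::-1])"
```

```text
time_s: 5.73
eef_pos: [0.5757, -0.1006, 0.0633]
eef_rot: [0.001, 0.971, 0.239, 0.002]
wrist_force: [5.3, 1.1, 2.0]
opening: 0.618
pos [ 0.5757 -0.1006  0.0633] t 5.7333 q6 0.71 F [5.3 1.1 2. ] open 0.6177063995398115
shift cm [-0.17 -0.06  0.  ] yaw y -62.29 tilt 0.28
[ 0.52307068 -0.65325199 -0.21064733]
time_s: 5.98
eef_pos: [0.5742, -0.1013, 0.0634]
eef_rot: [0.001, 0.982, 0.19, 0.0]
wrist_force: [-2.4, -1.3, 7.8]
opening: 0.622
pos [ 0.5742 -0.1013  0.0634] t 5.9833 q6 0.811 F [-2.4 -1.3  7.8] open 0.6223340459078386
shift cm [-0.01 -0.06  0.01] yaw y -68.04 tilt 0.15
[-0.2912124   0.48045788  0.56807157]
```

View pics/w5.png

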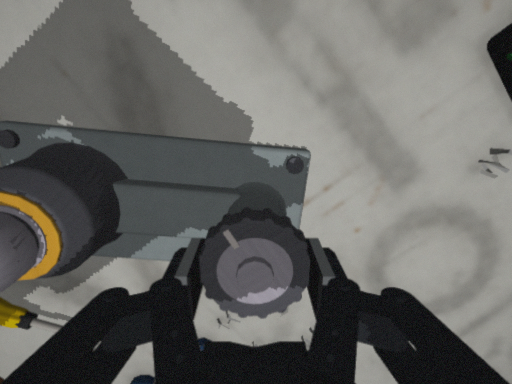

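```bash
python3 -m handwheel '[{"grip":5.0,"linear":[0,0,0],"rotation":[0,0,4]},{"grip":5.0,"linear":[0,0,0],"rotation":[0,0,8]},{"grip":5.0,"linear":[0,0,0],"rotation":[0,0,8]},{"grip":5.0,"linear":[0,0,0],"rotation":[0,0,8]}]'; python3 d.py .5739 -.1008 .0633;  python3 -c "
from h import *
print(status.get_obs()['torque'])
cv2.imwrite('pics/w6.png',cams.camera('wrist')[:,:,::-1]);zoom('pics/w6.png',160,180,360,330,4,'pics/w6z.png')
zoom('pics/w5.png',160,180,360,330,4,'pics/w5z.png')"
```

```text
time_s: 6.37
eef_pos: [0.5722, -0.1017, 0.0631]
eef_rot: [0.001, 0.992, 0.122, -0.002]
wrist_force: [-9.5, -3.8, 11.7]
opening: 0.62
pos [ 0.5722 -0.1017  0.0631] t 6.3667 q6 0.949 F [-9.5 -3.8 11.7] open 0.6201283648588578
shift cm [ 0.18 -0.05 -0.02] yaw y -75.95 tilt 0.22
[-0.60465597  1.58946091  0.66028503]
```

View pics/w6z.png

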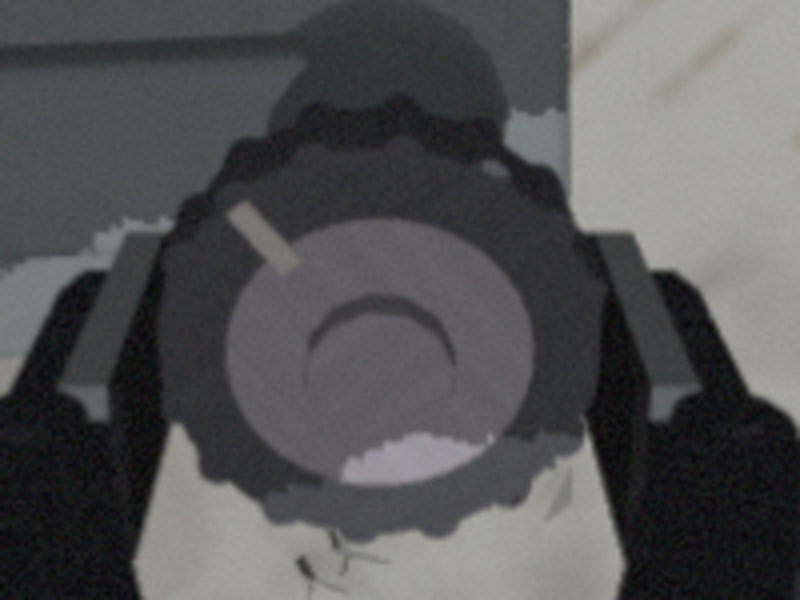

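View pics/w5z.png

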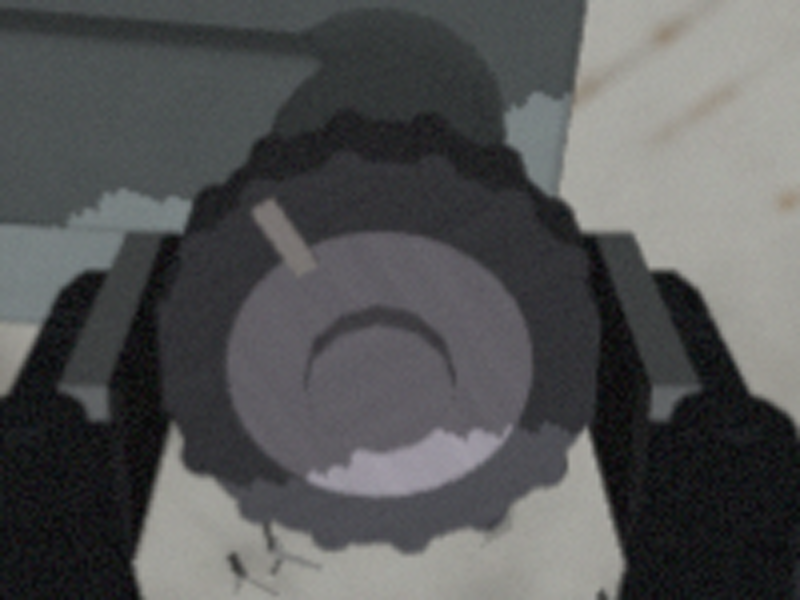

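The pads now slip over the rim: the notch moved counter-clockwise relative to the jaws, from (275,235) to (262,237) in the zoom, and the torque rose. So the stop is reached. I'll release and lift.

```bash
python3 -m handwheel '[{"grip":8.5,"linear":[0,0,0],"rotation":[0,0,0]},{"grip":8.5,"linear":[0,0,0],"rotation":[0,0,0]},{"grip":8.5,"linear":[0,0,0],"rotation":[0,0,0]},{"grip":8.5,"linear":[0,0,-1],"rotation":[0,0,0]},{"grip":8.5,"linear":[0,0,-4],"rotation":[0,0,0]},{"grip":8.5,"linear":[0,0,-8],"rotation":[0,0,0]},{"grip":8.5,"linear":[0,0,-12],"rotation":[0,0,0]},{"grip":8.5,"linear":[0,0,-15],"rotation":[0,0,0]},{"grip":8.5,"linear":[0,0,-16],"rotation":[0,0,0]},{"grip":8.5,"linear":[0,0,-16],"rotation":[0,0,0]},{"grip":8.5,"linear":[0,0,-16],"rotation":[0,0,0]}]'; python3 d.py .575 .238 .22;  python3 -c "
from h import *
for n in ('top','scene'): cv2.imwrite('pics/%s1.png'%n,cams.camera(n)[:,:,::-1])
zoom('pics/scene1.png',255,150,335,240,7,'pics/s1z.png')
"
```

```text
time_s: 7.33
eef_pos: [0.5734, -0.1002, 0.222]
eef_rot: [0.0, 0.993, 0.121, 0.0]
wrist_force: [0.5, -1.4, -0.8]
opening: 0.999
pos [ 0.5734 -0.1002  0.222 ] t 7.3333 q6 0.952 F [ 0.5 -1.4 -0.8] open 0.9991936541276869
shift cm [  8.25 -32.8    0.19] yaw y -76.15 tilt 0.03
```

View pics/s1z.png

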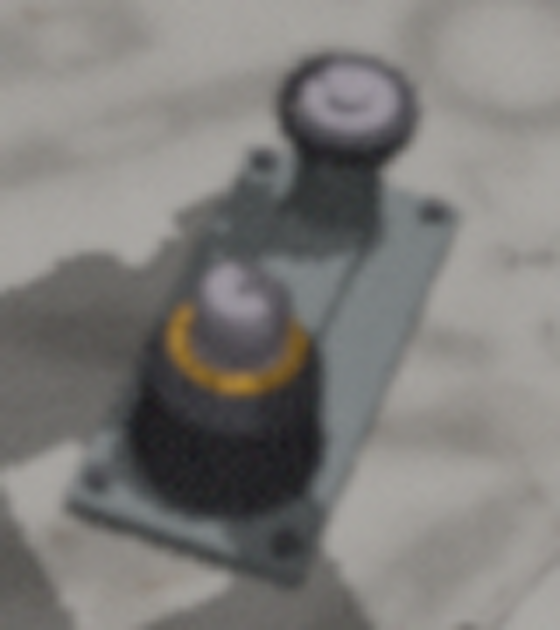

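The scene view shows the axle standing higher, with its steel side visible above the washer. Next I go to the pliers hover.

```bash
python3 -m handwheel '[{"grip":8.5,"linear":[1,-4,0],"rotation":[0,0,3]},{"grip":8.5,"linear":[2,-8,0],"rotation":[0,0,6]},{"grip":8.5,"linear":[3,-12,0],"rotation":[0,0,9]},{"grip":8.5,"linear":[4,-16,0],"rotation":[0,0,12]},{"grip":8.5,"linear":[5,-20,0],"rotation":[0,0,15]},{"grip":8.5,"linear":[6,-24,0],"rotation":[0,0,18]},{"grip":8.5,"linear":[7,-28,0],"rotation":[0,0,20]},{"grip":8.5,"linear":[8,-31,0],"rotation":[0,0,21]},{"grip":8.5,"linear":[8.3,-32.8,0],"rotation":[0,0,21.2]},{"grip":8.5,"linear":[8.3,-32.8,0],"rotation":[0,0,21.2]},{"grip":8.5,"linear":[8.3,-32.8,0],"rotation":[0,0,21.2]}]'; python3 d.py .575 .238 .22;  python3 -c "
from h import *
cams.camera('top')
o=status.get_obs();cv2.imwrite('pics/w7.png',cams.camera('wrist')[:,:,::-1]);print(list(o['eef_pos']),list(o['eef_rot']))
"
```

```text
time_s: 8.35
eef_pos: [0.5742, 0.2388, 0.2193]
eef_rot: [0.001, 0.998, -0.063, -0.002]
wrist_force: [0.3, -1.2, 0.5]
opening: 0.994
pos [0.5742 0.2388 0.2193] t 8.35 q6 1.901 F [ 0.3 -1.2  0.5] open 0.9940067018135889
shift cm [ 0.09  0.06 -0.07] yaw y -97.22 tilt 0.25
[np.float64(0.5746060124508297), np.float64(0.2376983165178625), np.float64(0.21972702571060232)] [np.float64(0.0007220965395386561), np.float64(0.9979637138884854), np.float64(-0.06375665028525188), np.float64(-0.001730284049859036)]
```

View pics/w7.png

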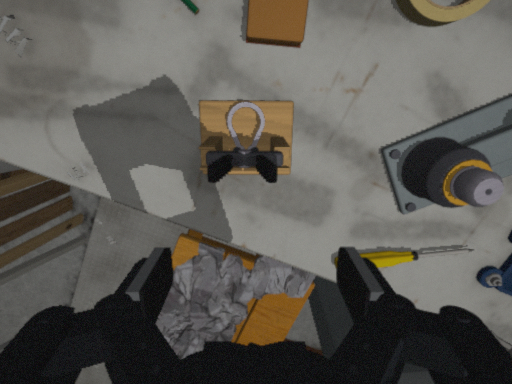

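The wrist view shows the pliers at (245,160), with the handle ends at about (214,172) and (272,172), and the axle top at (487,189).

```bash
python3 -c "
from h import *
zoom('pics/w7.png',190,90,310,190,6,'pics/w7z.png');zoom('pics/w7.png',410,120,512,210,6,'pics/w7a.png')
"
```

```text
(no output)
```

View pics/w7z.png

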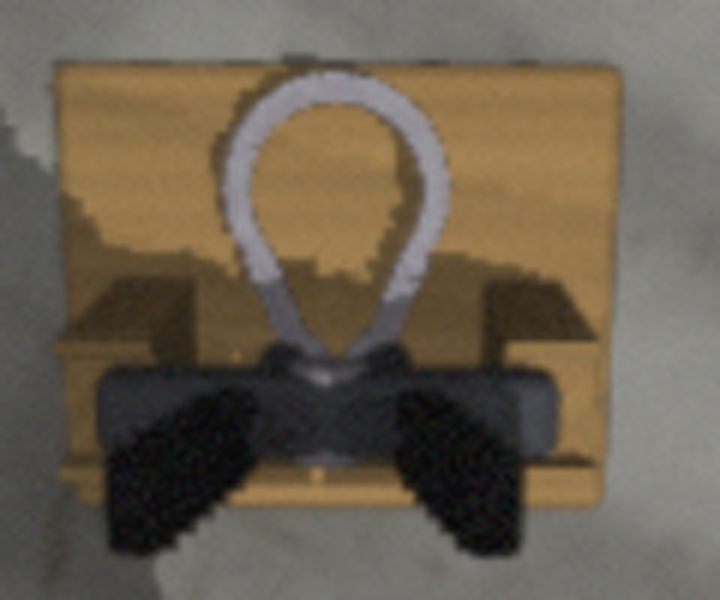

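View pics/w7a.png

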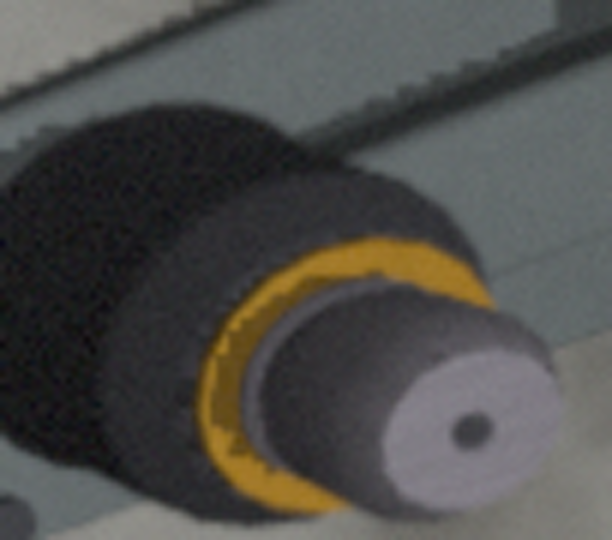

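Run:
```python
from h import *
o=dict(eef_pos=np.array([0.574606,0.2376983,0.219727]),eef_rot=np.array([0.000722,0.9979637,-0.0637567,-0.0017303]))
P=lambda x,y,z:plane('wrist',(190+x/6,90+y/6),z,o)
a,b=P(97,411,.087),P(558,411,.087);print('bar',a,b,(a+b)/2,np.linalg.norm(a-b),np.degrees(np.arctan2(*(a-b)[1::-1])))
print('bar edges',P(327,367,.087),P(327,455,.087))
a,b=P(107,515,.145),P(522,515,.145);print('handles',a,b,(a+b)/2,np.linalg.norm(a-b))
print('handle back edge',P(314,553,.145))
a,b=P(220,190,.0265),P(450,190,.0265);print('ring',(a+b)/2,np.linalg.norm(a-b),P(334,72,.0265))
c=np.array([P(*p,.01) for p in [(57,65),(618,65),(605,505),(80,505)]]);print('stand',c,c.mean(0))
print('axle top',plane('wrist',(410+473/6,120+432/6),.1,o))
# direct view of the top image 
zoom('pics/top1.png',260,170,380,260,6,'pics/t1z.png')
```

```text
bar [0.60093301 0.28137026 0.087     ] [0.59138846 0.2072516  0.087     ] [0.59616073 0.24431093 0.087     ] 0.07473068747344132 82.66217587767392
bar edges [0.60331932 0.24341756 0.087     ] [0.58893343 0.24542902 0.087     ]
handles [0.59873757 0.27132085 0.145     ] [0.59180096 0.21755968 0.145     ] [0.59526926 0.24444026 0.145     ] 0.054206832668336036
handle back edge [0.5901385  0.24525485 0.145     ]
ring [0.62507746 0.24064002 0.0265    ] 0.04359853267839159 [0.64622048 0.23790548 0.0265    ]
stand [[0.6537851  0.29153721 0.01      ]
 [0.6399527  0.18349868 0.01      ]
 [0.55193064 0.19357658 0.01      ]
 [0.56612243 0.3035511  0.01      ]] [0.60294772 0.24304089 0.01      ]
axle top [0.53661809 0.01745578 0.1       ]
```

View pics/t1z.png

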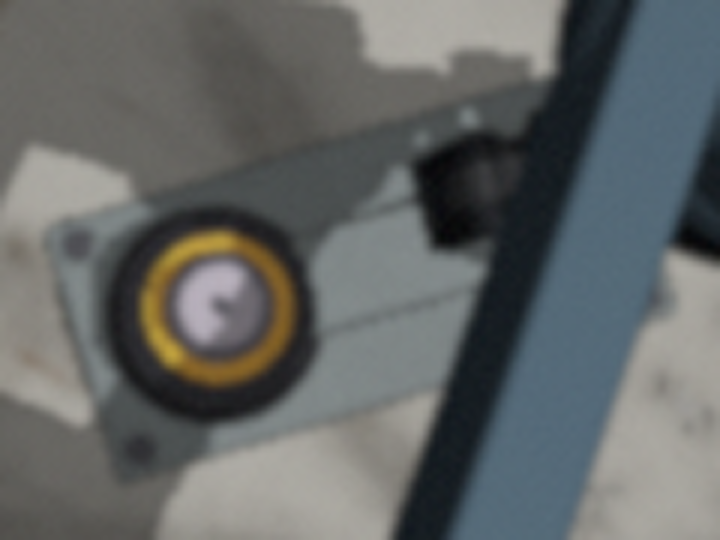

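```bash
python3 d.py .596 .2443 .105; python3 -m handwheel '[{"grip":8.5,"linear":[2.1,-0.8,0],"rotation":[0,0,0]},{"grip":8.5,"linear":[2.1,-0.8,3],"rotation":[0,0,0]},{"grip":8.5,"linear":[2.1,-0.8,5],"rotation":[0,0,0]},{"grip":8.5,"linear":[2.1,-0.8,5],"rotation":[0,0,0]},{"grip":8.5,"linear":[2.1,-0.8,5],"rotation":[0,0,0]}]'; python3 d.py .596 .2443 .105;  python3 -c "
from h import *
cams.camera('top')
o=status.get_obs();cv2.imwrite('pics/w8.png',cams.camera('wrist')[:,:,::-1]);print(list(o['eef_pos']),list(o['eef_rot']))
"
```

```text
pos [0.575  0.2371 0.2202] t 8.45 q6 1.9 F [-0.6  0.  -0.4] open 0.9957651301868109
shift cm [ 2.02 -1.   11.52] yaw y -97.38 tilt 0.17
time_s: 8.87
eef_pos: [0.5966, 0.2416, 0.1703]
eef_rot: [0.001, 0.998, -0.065, -0.002]
wrist_force: [0.3, 0.3, -0.1]
opening: 0.994
pos [0.5966 0.2416 0.1703] t 8.8667 q6 1.902 F [ 0.3  0.3 -0.1] open 0.9943788438620031
shift cm [-0.07 -0.27  6.53] yaw y -97.47 tilt 0.23
[np.float64(0.5976989943697345), np.float64(0.2421212731147322), np.float64(0.1721635222433686)] [np.float64(0.00012828972405107159), np.float64(0.9978860065910438), np.float64(-0.06498786246088224), np.float64(-0.0002812904044975842)]
```

View pics/w8.png

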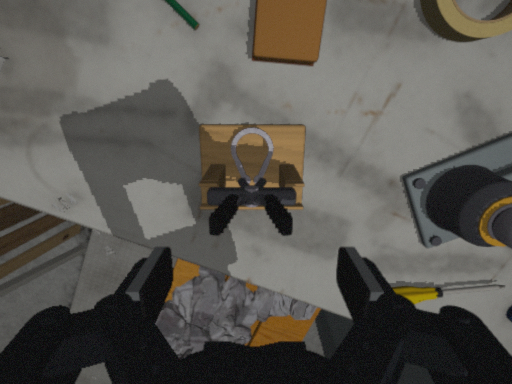

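Run:
```python
from h import *
zoom('pics/w8.png',190,110,320,250,4,'pics/w8z.png')
for i in range(5):
    o=status.get_obs();print(o['time_s'],o['eef_pos'].round(4),o['dq'].round(3));cams.camera('top')
o=status.get_obs()
print(proj('wrist',[.596,.2444,.145],o),proj('wrist',[.596,.2444,.087],o),[proj('wrist',[*o['eef_pos'][:2],z],o) for z in (.145,.087)])
cv2.imwrite('pics/w9.png',cams.camera('wrist')[:,:,::-1])
zoom('pics/w9.png',190,110,320,250,4,'pics/w9z.png')
```

```text
8.9667 [0.5983 0.2425 0.1733] [ 0.007 -0.013 -0.015  0.    -0.003  0.002]
9.0167 [0.5986 0.2428 0.1738] [ 0.007 -0.006 -0.004 -0.001 -0.003  0.001]
9.0667 [0.5986 0.243  0.174 ] [ 0.008 -0.     0.001 -0.002 -0.003  0.001]
9.1167 [0.5985 0.2432 0.1739] [ 0.005  0.002  0.005  0.001 -0.003  0.002]
9.1667 [0.5983 0.2433 0.1736] [ 0.005  0.005  0.005 -0.    -0.002  0.   ]
[253.38887166 227.59224892] [253.5821356  197.42491337] [array([254.61129243, 224.49877157]), array([254.5289496 , 194.94394008])]
```

View pics/w9z.png

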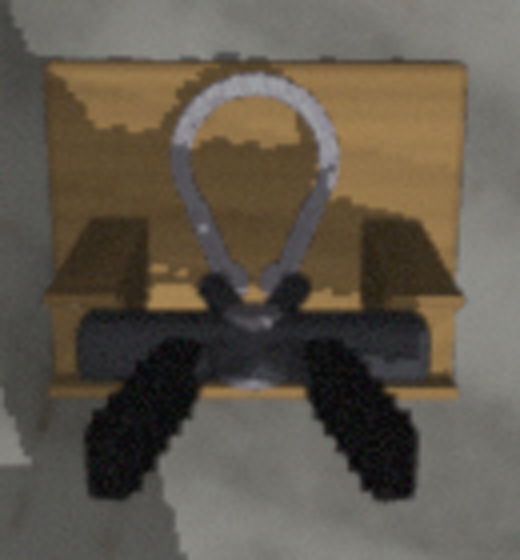

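```bash
python3 d.py .5966 .2444 .105; python3 -m handwheel '[{"grip":8.5,"linear":[-0.15,-0.1,2],"rotation":[0,0,0]},{"grip":8.5,"linear":[-0.15,-0.1,4],"rotation":[0,0,0]},{"grip":8.5,"linear":[-0.15,-0.1,6],"rotation":[0,0,0]},{"grip":8.5,"linear":[-0.15,-0.1,6.8],"rotation":[0,0,0]},{"grip":8.5,"linear":[-0.15,-0.1,6.8],"rotation":[0,0,0]},{"grip":8.5,"linear":[-0.15,-0.1,6.8],"rotation":[0,0,0]},{"grip":8.5,"linear":[-0.15,-0.1,6.8],"rotation":[0,0,0]},{"grip":8.5,"linear":[-0.15,-0.1,6.8],"rotation":[0,0,0]}]'; python3 d.py .5966 .2444 .105;  python3 -c "
from h import *
for i in range(4):
  o=status.get_obs();print(o['eef_pos']);im=cams.camera('wrist')
cv2.imwrite('pics/w10.png',im[:,:,::-1]);print(o['eef_pos'])
"
```

```text
pos [0.5979 0.2434 0.173 ] t 9.2667 q6 1.902 F [0.2 0.5 1.1] open 0.9923926028604859
shift cm [-0.15 -0.08  6.8 ] yaw y -97.36 tilt 0.09
time_s: 9.93
eef_pos: [0.5973, 0.2447, 0.1057]
eef_rot: [-0.0, 0.998, -0.064, 0.001]
wrist_force: [0.5, 0.4, 0.1]
opening: 0.995
pos [0.5973 0.2447 0.1057] t 9.9333 q6 1.905 F [0.5 0.4 0.1] open 0.9954404092274495
shift cm [-0.07  0.04  0.07] yaw y -97.36 tilt 0.16
[0.5972989  0.24473102 0.10573855]
[0.59712185 0.244676   0.10555391]
[0.59695355 0.24464798 0.10533017]
[0.59679146 0.24457524 0.10507575]
[0.59679146 0.24457524 0.10507575]
```

View pics/w10.png

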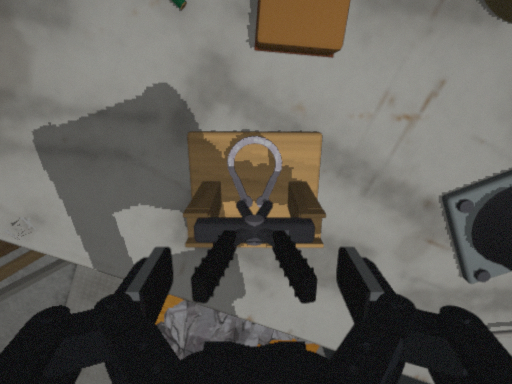

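The handles (u 195–315) are centred between the fingers, whose mid is at 254, so I'll close.

```bash
python3 -m handwheel '[{"grip":1.5,"linear":[0,0,0],"rotation":[0,0,0]},{"grip":1.5,"linear":[0,0,0],"rotation":[0,0,0]},{"grip":1.5,"linear":[0,0,0],"rotation":[0,0,0]},{"grip":1.5,"linear":[0,0,0],"rotation":[0,0,0]},{"grip":1.5,"linear":[0,0,0],"rotation":[0,0,0]},{"grip":1.5,"linear":[0,0,0],"rotation":[0,0,0]},{"grip":1.5,"linear":[0,0,0],"rotation":[0,0,0]},{"grip":1.5,"linear":[0,0,0],"rotation":[0,0,0]},{"grip":1.5,"linear":[0,0,0],"rotation":[0,0,0]},{"grip":1.5,"linear":[0,0,0],"rotation":[0,0,0]}]'; python3 d.py .5966 .2444 .105;  python3 -c "
from h import *
im=cams.camera('wrist')
cv2.imwrite('pics/w11.png',im[:,:,::-1])
"
```

```text
time_s: 10.97
eef_pos: [0.5986, 0.2444, 0.1073]
eef_rot: [-0.0, 0.998, -0.064, 0.003]
wrist_force: [-2.2, -2.0, 12.9]
opening: 0.326
pos [0.5986 0.2444 0.1073] t 10.9667 q6 1.905 F [-2.2 -2.  12.9] open 0.3260396803593043
shift cm [-0.2   0.03  0.23] yaw y -97.37 tilt 0.33
```

View pics/w11.png

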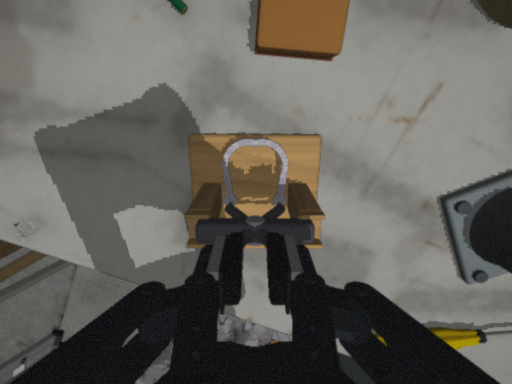

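The circlip is spread, with its legs parallel and wide, and the handles are squeezed. Now I lift.

```bash
python3 -m handwheel '[{"grip":1.5,"linear":[0,0,-0.5],"rotation":[0,0,0]},{"grip":1.5,"linear":[0,0,-1.5],"rotation":[0,0,0]},{"grip":1.5,"linear":[0,0,-3],"rotation":[0,0,0]},{"grip":1.5,"linear":[0,0,-5],"rotation":[0,0,0]},{"grip":1.5,"linear":[0,0,-7],"rotation":[0,0,0]},{"grip":1.5,"linear":[0,0,-9],"rotation":[0,0,0]},{"grip":1.5,"linear":[0,0,-11],"rotation":[0,0,0]},{"grip":1.5,"linear":[0,0,-12],"rotation":[0,0,0]},{"grip":1.5,"linear":[0,0,-12],"rotation":[0,0,0]},{"grip":1.5,"linear":[0,0,-12],"rotation":[0,0,0]},{"grip":1.5,"linear":[0,0,-12],"rotation":[0,0,0]}]'; python3 d.py .5966 .2444 .225;  python3 -c "
from h import *
for i in range(3): cams.camera('wrist')
im=cams.camera('wrist');o=status.get_obs();print(o['eef_pos'],o['eef_rot'])
cv2.imwrite('pics/w12.png',im[:,:,::-1])
cv2.imwrite('pics/s12.png',cams.camera('scene')[:,:,::-1])
cv2.imwrite('pics/t12.png',cams.camera('top')[:,:,::-1])
"
```

```text
time_s: 11.93
eef_pos: [0.5951, 0.2442, 0.222]
eef_rot: [0.0, 0.998, -0.064, -0.002]
wrist_force: [0.2, 0.2, -3.3]
opening: 0.321
pos [0.5951 0.2442 0.222 ] t 11.9333 q6 1.905 F [ 0.2  0.2 -3.3] open 0.32137283901730435
shift cm [ 0.15 -0.04 -0.3 ] yaw y -97.36 tilt 0.18
[0.59541166 0.24428671 0.22235891] [ 3.57910405e-04  9.97934710e-01 -6.42231121e-02 -1.25618967e-03]
```

View pics/w12.png

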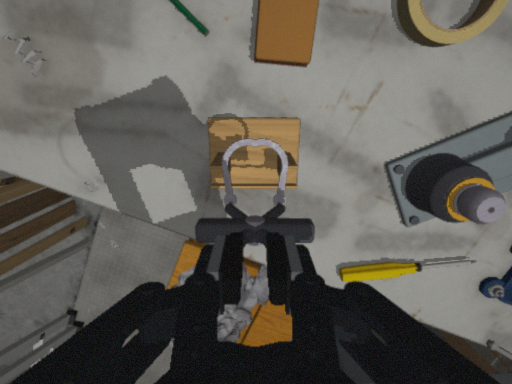

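View pics/s12.png

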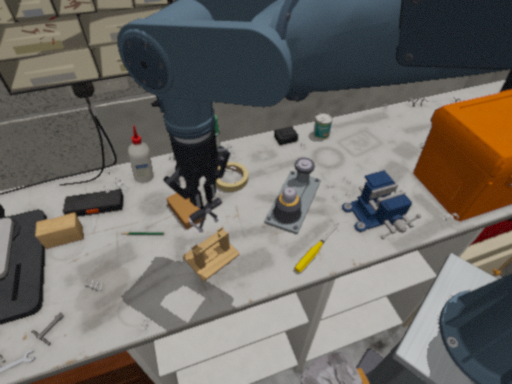

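Run:
```python
from h import *
zoom('pics/w12.png',190,125,320,245,6,'pics/w12z.png')
zoom('pics/s12.png',150,150,330,250,4,'pics/s12z.png')
```

```text
(no output)
```

View pics/w12z.png

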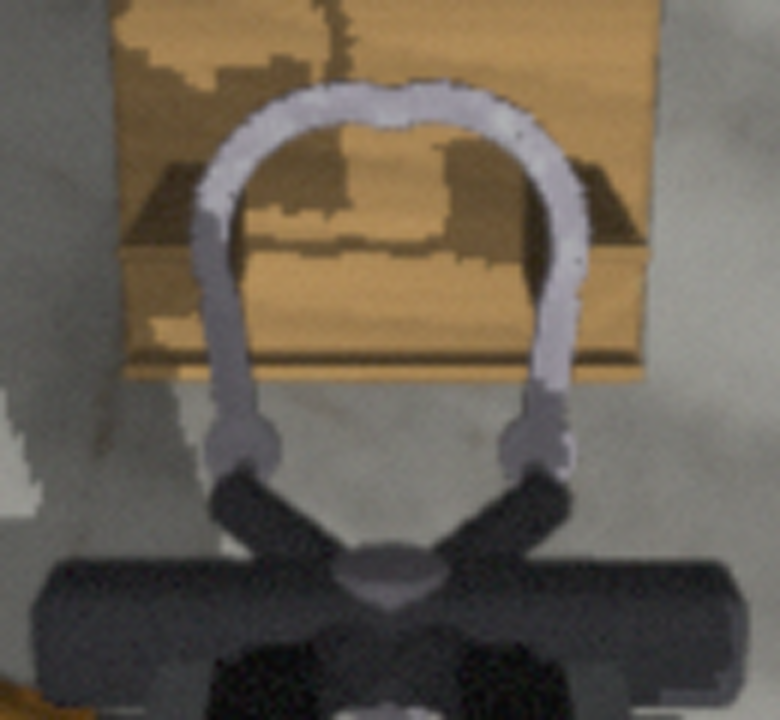

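View pics/s12z.png

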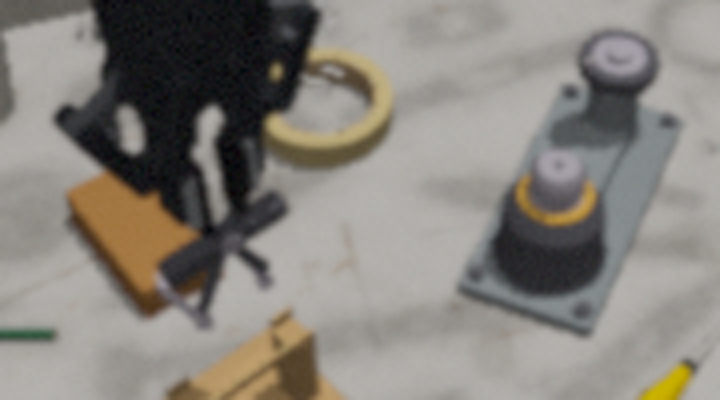

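Run:
```python
from h import *
ci=cams.camera_info('wrist');f,cx,cy,k1=K(ci);M=ci['mount']
def tool(x,y,z):
    d=np.array([(190+x/6-cx)/f,(125+y/6-cy)/f]);s=d.copy()
    for _ in range(30): s=d/(1+k1*(s@s))
    v=M[:3,:3]@np.r_[s,1];o=M[:3,3];return (o+v*(z-o[2])/v[2])*1000
for n,p in dict(innerL=(238,240),innerR=(545,240),outL=(195,240),outR=(588,240),intop=(390,127),outtop=(390,82),tipL=(240,450),tipR=(540,450)).items():
    print(n,tool(*p,.0808).round(1))
print('bar',tool(35,635,.0203),tool(748,635,.0203),tool(390,560,.0203),tool(390,705,.034))
```

```text
innerL [ 27.1 -19.7  80.8]
innerR [27.1 21.  80.8]
outL [ 27.1 -25.4  80.8]
outR [27.1 26.7 80.8]
intop [42.1  0.4 80.8]
outtop [47.9  0.4 80.8]
tipL [ -2.6 -20.3  80.8]
tipR [-2.7 21.2 80.8]
bar [ -0.5611973  -36.87661994  20.3       ] [-0.60164948 37.70134664 20.3       ] [ 7.95612342  0.24333564 20.3       ] [-16.40951907   0.30239505  34.        ]
```

```bash
python3 d.py .514 .0216 .2224
```

```text
pos [0.5958 0.2444 0.2231] t 12.2333 q6 1.905 F [-0.3  0.3 -2.1] open 0.3207781533817024
shift cm [-5.26 23.14  0.08] yaw y -97.37 tilt 0.08
```

```bash
python3 -m handwheel '[{"grip":1.5,"linear":[-0.3,1,0],"rotation":[0,0,0]},{"grip":1.5,"linear":[-0.7,3,0],"rotation":[0,0,0]},{"grip":1.5,"linear":[-1.3,5.5,0],"rotation":[0,0,0]},{"grip":1.5,"linear":[-1.9,8,0],"rotation":[0,0,0]},{"grip":1.5,"linear":[-2.4,10.5,0],"rotation":[0,0,0]},{"grip":1.5,"linear":[-3,13,0],"rotation":[0,0,0]},{"grip":1.5,"linear":[-3.5,15.5,0],"rotation":[0,0,0]},{"grip":1.5,"linear":[-4.1,18,0],"rotation":[0,0,0]},{"grip":1.5,"linear":[-4.6,20.5,0],"rotation":[0,0,0]},{"grip":1.5,"linear":[-5,22,0],"rotation":[0,0,0]},{"grip":1.5,"linear":[-5.2,23,0],"rotation":[0,0,0]},{"grip":1.5,"linear":[-5.2,23,0],"rotation":[0,0,0]}]'; python3 -m handwheel '[{"grip":1.5,"linear":[0,0,0],"rotation":[0,0,0]},{"grip":1.5,"linear":[0,0,0],"rotation":[0,0,0]},{"grip":1.5,"linear":[0,0,0],"rotation":[0,0,0]},{"grip":1.5,"linear":[0,0,0],"rotation":[0,0,0]},{"grip":1.5,"linear":[0,0,0],"rotation":[0,0,0]},{"grip":1.5,"linear":[0,0,0],"rotation":[0,0,0]}]';  python3 -c "
from h import *
im=cams.camera('wrist');o=status.get_obs();print(o['eef_pos'],o['eef_rot'],o['dq'].round(3))
cv2.imwrite('pics/w13.png',im[:,:,::-1]);zoom('pics/w13.png',190,125,320,245,6,'pics/w13z.png')
cv2.imwrite('pics/s13.png',cams.camera('scene')[:,:,::-1])
zoom('pics/s13.png',240,130,340,240,5,'pics/s13z.png')
";python3 d.py .514 .0216 .2224
```

```text
time_s: 13.23
eef_pos: [0.5144, 0.0211, 0.2241]
eef_rot: [0.0, 0.998, -0.065, 0.0]
wrist_force: [0.2, 0.5, -3.2]
opening: 0.329
time_s: 13.73
eef_pos: [0.5151, 0.0235, 0.2239]
eef_rot: [-0.0, 0.998, -0.064, -0.0]
wrist_force: [-0.8, 0.4, -2.8]
opening: 0.326
[0.51512681 0.0233775  0.22384828] [-2.14719613e-05  9.97954680e-01 -6.39253623e-02 -6.75611718e-05] [-0.005 -0.003  0.003 -0.    -0.002 -0.   ]
pos [0.5151 0.0233 0.2239] t 13.8333 q6 1.514 F [ 0.8 -0.4 -2.3] open 0.3259582148186429
shift cm [-0.09  0.18  0.15] yaw y -97.33 tilt 0.01
```

View pics/w13z.png

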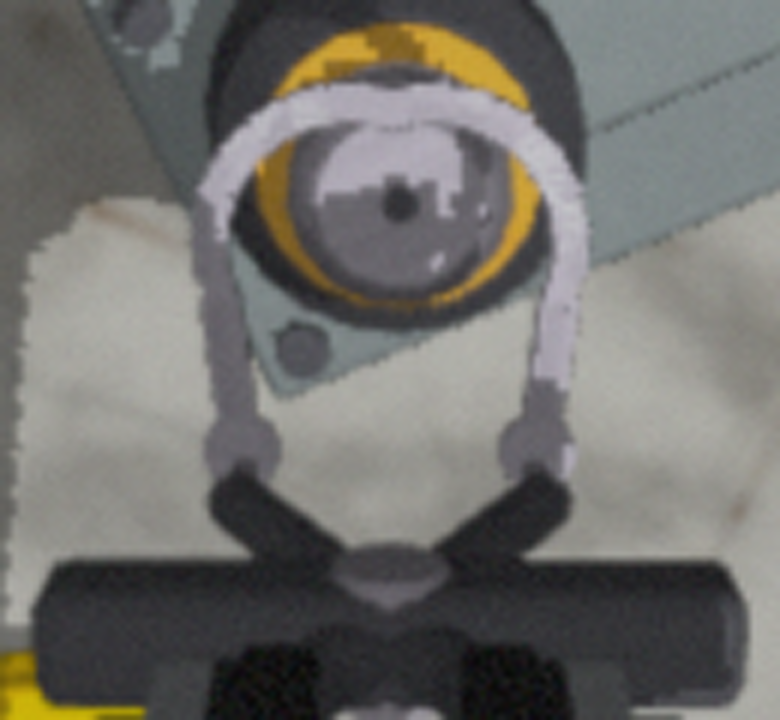

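View pics/s13z.png

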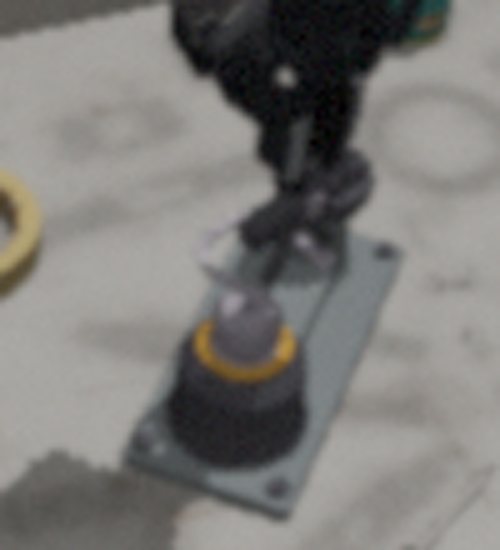

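```bash
cat > tl.py <<'E'
from h import *
def tool(u,v,z):
    ci=cams.camera_info('wrist');f,cx,cy,k1=K(ci);M=ci['mount']
    d=np.array([(u-cx)/f,(v-cy)/f]);s=d.copy()
    for _ in range(30): s=d/(1+k1*(s@s))
    w=M[:3,:3]@np.r_[s,1];o=M[:3,3];return (o+w*(z-o[2])/w[2])*1000
E
python3 - <<'E'
from tl import *
t=tool(190+401/6,125+202/6,.1238);print(t)
print(tool(190+398/6,125+165/6,.1508)) # washer
E
```

```text
[ 22.77560564   2.28643055 123.8       ]
[ 23.2995738   2.0172767 150.8      ]
```

```bash
python3 -m handwheel '[{"grip":1.5,"linear":[0,0.17,0.5],"rotation":[0,0,0]},{"grip":1.5,"linear":[0,0.17,1],"rotation":[0,0,0]},{"grip":1.5,"linear":[0,0.17,1.5],"rotation":[0,0,0]},{"grip":1.5,"linear":[0,0.17,2],"rotation":[0,0,0]},{"grip":1.5,"linear":[0,0.17,2.5],"rotation":[0,0,0]},{"grip":1.5,"linear":[0,0.17,2.7],"rotation":[0,0,0]},{"grip":1.5,"linear":[0,0.17,2.7],"rotation":[0,0,0]},{"grip":1.5,"linear":[0,0.17,2.7],"rotation":[0,0,0]},{"grip":1.5,"linear":[0,0.17,2.7],"rotation":[0,0,0]},{"grip":1.5,"linear":[0,0.17,2.7],"rotation":[0,0,0]},{"grip":1.5,"linear":[0,0.17,2.7],"rotation":[0,0,0]},{"grip":1.5,"linear":[0,0.17,2.7],"rotation":[0,0,0]}]';  python3 -c "
from h import *
for i in range(6): cams.camera('top')
o=status.get_obs();im=cams.camera('wrist');print(o['eef_pos'],o['eef_rot'],o['dq'].round(3))
cv2.imwrite('pics/w14.png',im[:,:,::-1]);zoom('pics/w14.png',190,125,320,245,6,'pics/w14z.png')
cv2.imwrite('pics/s14.png',cams.camera('scene')[:,:,::-1])
zoom('pics/s14.png',240,130,340,240,5,'pics/s14z.png')
"
```

```text
time_s: 14.83
eef_pos: [0.515, 0.0213, 0.1972]
eef_rot: [0.0, 0.998, -0.064, 0.0]
wrist_force: [0.5, -0.4, -2.1]
opening: 0.32
[0.514865   0.02133412 0.19694815] [ 9.77335920e-06  9.97936310e-01 -6.42115301e-02  1.12126727e-05] [ 0.001  0.001 -0.     0.001 -0.001 -0.001]
```

View pics/w14z.png

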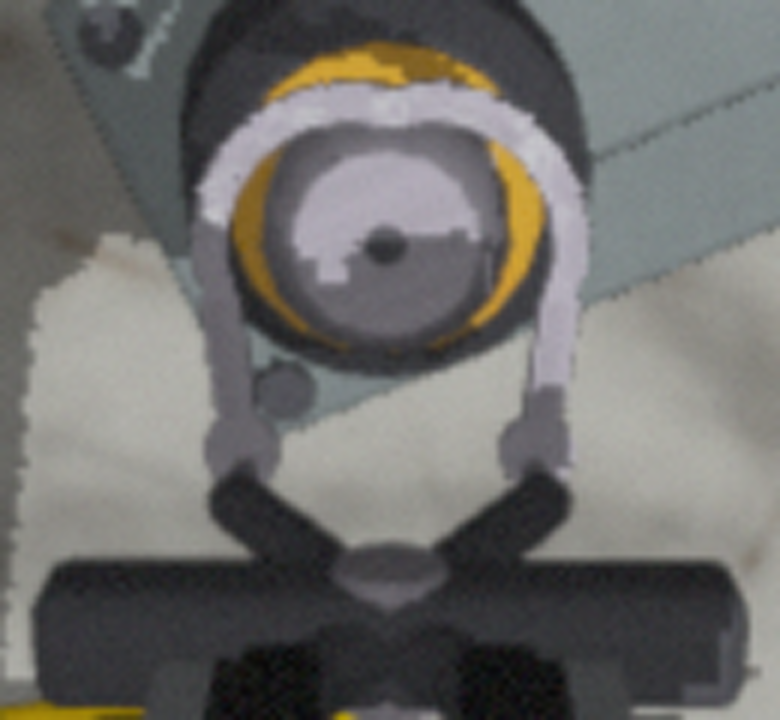

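View pics/s14z.png

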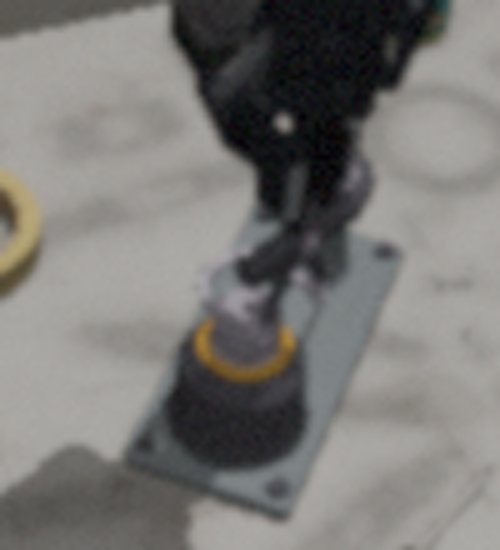

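Run:
```python
from tl import *
q=lambda x,y,z:tool(190+x/6,125+y/6,z).round(1)
print('axle',q(385,243,.0969),q(386,243,.0969))
z=.0808
for n,p in dict(inL=(232,260),inR=(550,260),inL2=(240,300),inR2=(540,300),inL3=(240,200),inR3=(535,190),top=(391,128),topL=(340,130),topR=(440,130)).items(): print(n,q(*p,z))
```

```text
axle [22.8 -0.2 96.9] [22.8 -0.1 96.9]
inL [ 24.4 -20.6  80.8]
inR [24.4 21.7 80.8]
inL2 [ 18.9 -19.7  80.8]
inR2 [18.8 20.6 80.8]
inL3 [ 32.5 -19.3  80.8]
inR3 [33.8 19.5 80.8]
top [42.   0.5 80.8]
topL [41.7 -6.1 80.8]
topR [41.7  6.9 80.8]
```

```bash
python3 -m handwheel '[{"grip":1.5,"linear":[0.08,-0.07,0.1],"rotation":[0,0,0]},{"grip":1.5,"linear":[0.08,-0.07,0.4],"rotation":[0,0,0]},{"grip":1.5,"linear":[0.08,-0.07,0.8],"rotation":[0,0,0]},{"grip":1.5,"linear":[0.08,-0.07,1.2],"rotation":[0,0,0]},{"grip":1.5,"linear":[0.08,-0.07,1.3],"rotation":[0,0,0]},{"grip":1.5,"linear":[0.08,-0.07,1.3],"rotation":[0,0,0]},{"grip":1.5,"linear":[0.08,-0.07,1.3],"rotation":[0,0,0]},{"grip":1.5,"linear":[0.08,-0.07,1.3],"rotation":[0,0,0]},{"grip":1.5,"linear":[0.08,-0.07,1.3],"rotation":[0,0,0]},{"grip":1.5,"linear":[0.08,-0.07,1.3],"rotation":[0,0,0]}]';  python3 -c "
from h import *
for i in range(6): cams.camera('top')
o=status.get_obs();im=cams.camera('wrist');print(o['eef_pos'],o['wrist_force'],o['dq'].round(3))
cv2.imwrite('pics/w15.png',im[:,:,::-1]);zoom('pics/w15.png',190,125,320,245,6,'pics/w15z.png')
cv2.imwrite('pics/s15.png',cams.camera('scene')[:,:,::-1])
zoom('pics/s15.png',260,160,320,220,10,'pics/s15z.png')
"
```

```text
time_s: 16.07
eef_pos: [0.5159, 0.0219, 0.1842]
eef_rot: [0.0, 0.998, -0.064, 0.0]
wrist_force: [-0.1, 0.4, -3.2]
opening: 0.323
[0.5157635  0.02191939 0.18399253] [-0.1325829  -0.80942526 -2.97862482] [ 0.  0.  0. -0.  0. -0.]
```

View pics/w15z.png

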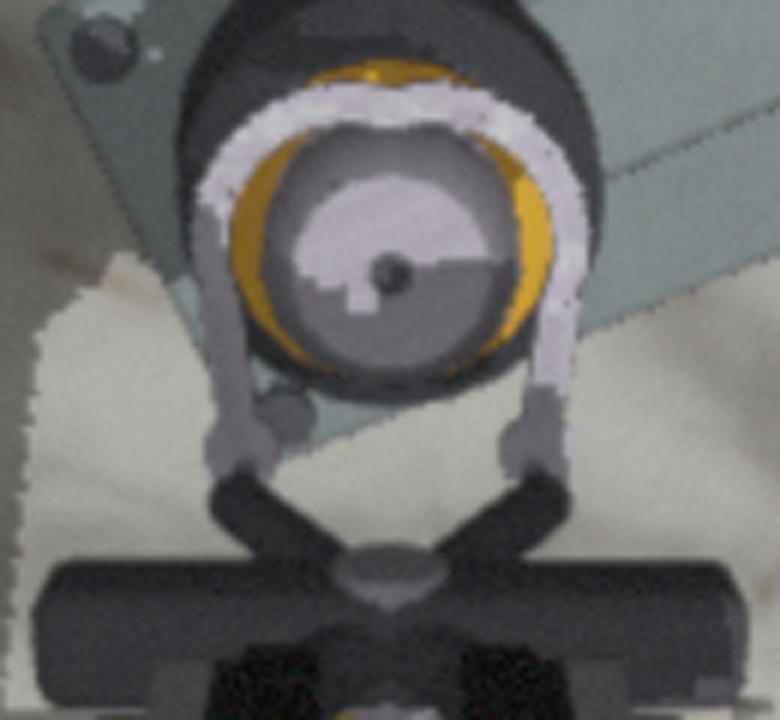

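View pics/s15z.png

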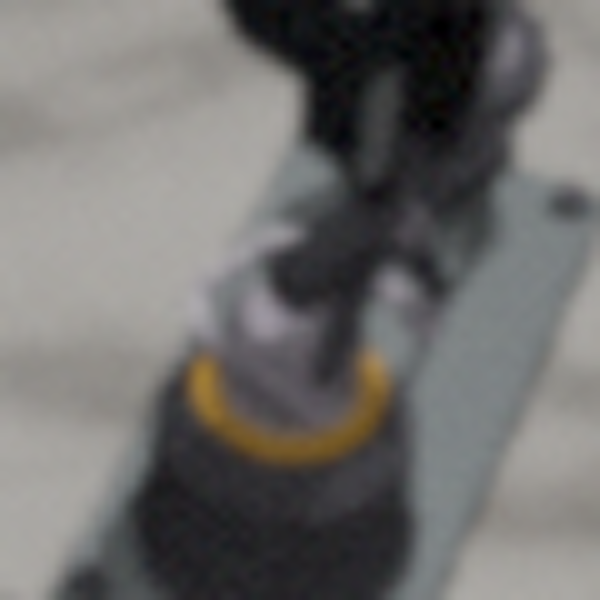

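Run:
```python
from tl import *
q=lambda x,y,z:tool(190+x/6,125+y/6,z).round(1)
print('axle',q(391,273,.084),'flat front/back',q(391,177,.084),q(391,371,.084),q(295,273,.084),q(488,273,.084))
```

```text
axle [21.7  0.6 84. ] flat front/back [34.9  0.6 84. ] [ 7.8  0.6 84. ] [ 21.7 -12.4  84. ] [21.7 13.7 84. ]
```

```bash
python3 -m handwheel '[{"grip":1.5,"linear":[0,0,0.2],"rotation":[0,0,0]},{"grip":1.5,"linear":[0,0,0.4],"rotation":[0,0,0]},{"grip":1.5,"linear":[0,0,0.6],"rotation":[0,0,0]},{"grip":1.5,"linear":[0,0,0.8],"rotation":[0,0,0]},{"grip":1.5,"linear":[0,0,1.0],"rotation":[0,0,0]},{"grip":1.5,"linear":[0,0,1.1],"rotation":[0,0,0]},{"grip":1.5,"linear":[0,0,1.1],"rotation":[0,0,0]},{"grip":1.5,"linear":[0,0,1.1],"rotation":[0,0,0]},{"grip":1.5,"linear":[0,0,1.1],"rotation":[0,0,0]},{"grip":1.5,"linear":[0,0,1.1],"rotation":[0,0,0]}]';  python3 -c "
from h import *
for i in range(6): cams.camera('top')
o=status.get_obs();im=cams.camera('wrist');print(o['eef_pos'],o['wrist_force'],o['torque'],o['dq'].round(3))
cv2.imwrite('pics/w16.png',im[:,:,::-1]);zoom('pics/w16.png',190,125,320,245,6,'pics/w16z.png')
"
```

```text
time_s: 17.3
eef_pos: [0.5158, 0.0219, 0.1731]
eef_rot: [0.0, 0.998, -0.064, 0.0]
wrist_force: [-0.5, -0.6, -3.7]
opening: 0.323
[0.51574736 0.0219202  0.17297029] [-0.07165356 -0.04903524 -2.22008054] [-0.02307519  0.02674263 -0.00766074] [-0.     0.002  0.001 -0.001  0.001 -0.   ]
```

View pics/w16z.png

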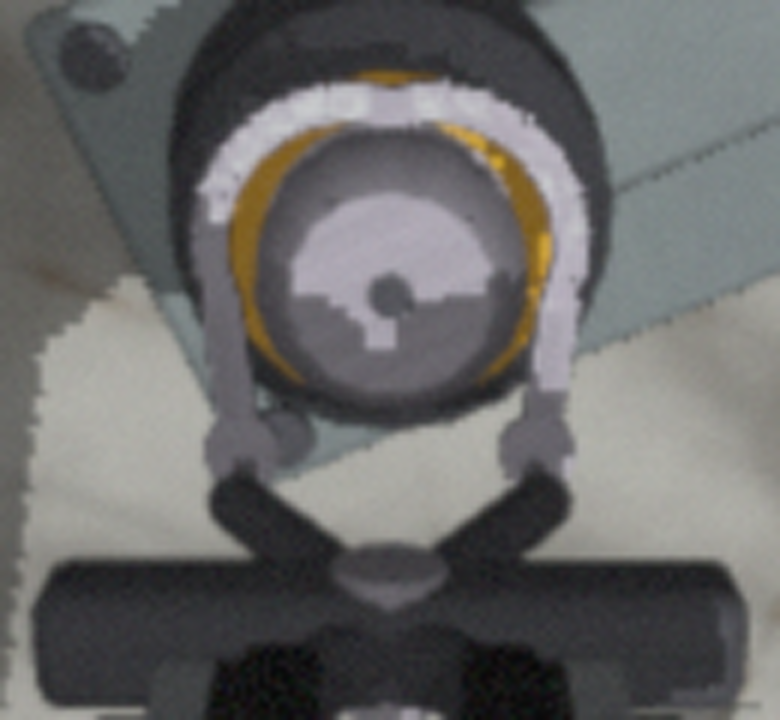

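No contact force so far, and the side gaps are symmetric (232–258 on the left, 525–550 on the right). The front gap is a bit small, so I nudge 0.5 mm forward and go down.

```bash
python3 -m handwheel '[{"grip":1.5,"linear":[0.06,0,0.2],"rotation":[0,0,0]},{"grip":1.5,"linear":[0.06,0,0.4],"rotation":[0,0,0]},{"grip":1.5,"linear":[0.06,0,0.6],"rotation":[0,0,0]},{"grip":1.5,"linear":[0.06,0,0.8],"rotation":[0,0,0]},{"grip":1.5,"linear":[0.06,0,1.0],"rotation":[0,0,0]},{"grip":1.5,"linear":[0.06,0,1.2],"rotation":[0,0,0]},{"grip":1.5,"linear":[0.06,0,1.3],"rotation":[0,0,0]},{"grip":1.5,"linear":[0.06,0,1.4],"rotation":[0,0,0]},{"grip":1.5,"linear":[0.06,0,1.4],"rotation":[0,0,0]},{"grip":1.5,"linear":[0.06,0,1.4],"rotation":[0,0,0]},{"grip":1.5,"linear":[0.06,0,1.4],"rotation":[0,0,0]}]';  python3 -c "
from h import *
for i in range(8): cams.camera('top')
o=status.get_obs();im=cams.camera('wrist');print(o['eef_pos'],o['wrist_force'],o['torque'],o['dq'].round(3))
cv2.imwrite('pics/w17.png',im[:,:,::-1]);zoom('pics/w17.png',190,125,320,245,6,'pics/w17z.png')
cv2.imwrite('pics/s17.png',cams.camera('scene')[:,:,::-1])
zoom('pics/s17.png',260,160,320,220,10,'pics/s17z.png')
"
```

```text
time_s: 18.57
eef_pos: [0.5164, 0.0218, 0.1591]
eef_rot: [0.0, 0.998, -0.064, 0.0]
wrist_force: [0.3, -0.2, -1.6]
opening: 0.323
[0.51634587 0.02183903 0.15896064] [-0.1869266  -1.09576669 -2.18457936] [-0.04664237  0.03888739  0.03331719] [-0.001 -0.001  0.    -0.    -0.001 -0.   ]
```

View pics/w17z.png

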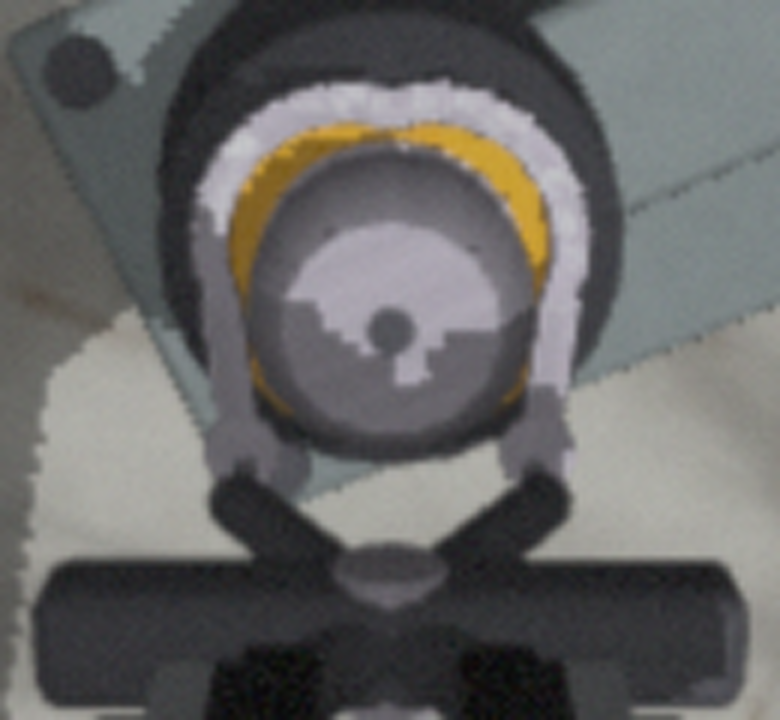

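View pics/s17z.png

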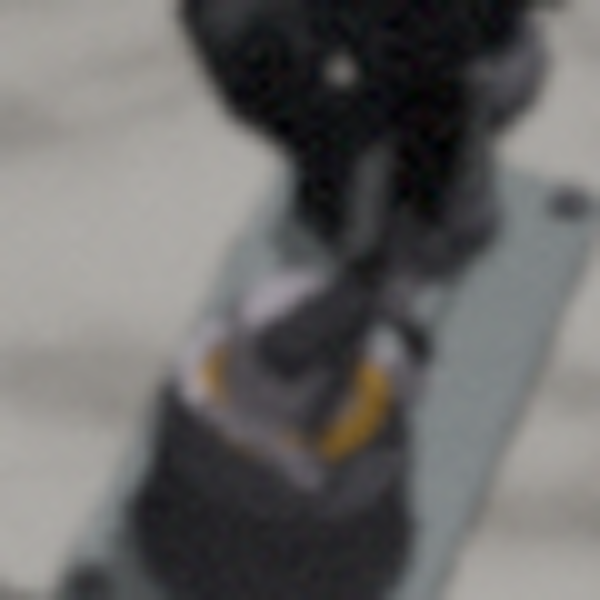

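Run:
```python
from tl import *
q=lambda x,y,z:tool(190+x/6,125+y/6,z).round(1)
print('axle',q(391,330,.059))
print('hub/ring compare: ring inner width px->mm at z .0808', q(230,260,.0808),q(552,260,.0808))
print(q(232,230,.0808),q(549,230,.0808),q(240,300,.0808),q(540,300,.0808))
```

```text
axle [21.2  0.5 59. ]
hub/ring compare: ring inner width px->mm at z .0808 [ 24.4 -20.9  80.8] [24.4 22.  80.8]
[ 28.5 -20.5  80.8] [28.4 21.5 80.8] [ 18.9 -19.7  80.8] [18.8 20.6 80.8]
```

```bash
python3 -c "
from h import *
o=status.get_obs();print(o['time_s'],o['eef_pos'],o['wrist_force'],o['opening'],abs(o['dq']).max())
print(ctrl.hand_in())"
```

```text
19.0667 [0.51633437 0.02182679 0.15896786] [-0.91871561  0.11197681 -2.54263229] 0.3238915403830246 0.0012314771158484924
the job is handed in; nothing more can be done
None
```

I handed the job in at 19.1 s with the circlip held fully spread round the axle at groove height; no verdict was reported.

**Handwheel:** I turned it clockwise in one grip, about 145°, until the torque rose and the pads slipped over the rim. The groove then showed just above the washer.

**Pliers:** I squeezed them by the handles, lifted them straight out of the stand, and lowered them over the axle with no sign of contact.

**Last checks before hand-in:**
- **Wrist force:** it showed only the weight of the pliers, about 2.5 N, so nothing was leaning on the axle or washer.
- **Grip:** the opening reading was steady at about 0.32, roughly 27–28 mm if the reading is linear, against 30 mm fully squeezed. The circlip still looked fully spread.
- **Upright:** the tool was pointing straight down, and the circlip's place in the wrist picture had not changed since the squeeze.
- **Height:** the arm pose puts the circlip at about 76.7 mm, against 76.5 mm for the groove.
- **Stillness:** joint speeds were about 0.001 rad/s.
- **Screwdriver, tape roll, sanding block:** I kept clear of them and never saw one move, but I didn't measure their positions again at the end.

**Where checks disagreed:**
- **Front-to-back centring:** my estimates of the circlip's centre differed by about 3 mm, depending on whether I used its front edge or its tips. I held the axle between the two, so it is about 1–2 mm off either estimate. The limit is 4.5 mm. Sideways it was centred to within about 0.1 mm.
- **Camera against arm:** they differed by up to about 2 mm on where the axle stands.

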